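Turn a reversed cell round in its spring test holder

TASK

The big round cell in the test holder was put in the wrong way round. Push it against the spring to free its other end, lift it clear out of the holder and turn it end for end, then push its flat end back against the coil spring and drop its button end in behind the end wall, so that it lies fully home in both saddles. Let go of it and leave the other things on the bench where they are.

Things in the scene. Friction and masses are not known exactly. Their poses are not given: they have to be found in the camera images.
- holder: Fixed test holder for one cell: white base plate 126 x 62 mm, top 12 mm above the bench, with black parts. Origin on the bench under the seated cell's middle; x from the coil spring towards the end wall (the cell lies along it), y across, z up; yaw varies. At the spring end are side walls (x -54 to -27 mm, inner faces y +-20, top 73 mm) and a block behind (x -72 to -53, 56 mm high, terminals to 61).
- seat (a point): Where the seated cell's middle belongs: 48 mm above the bench, on the holder's axis. The cell rests in two V saddles (x -30 to -22 and 24 to 32 mm from here, up to 43 mm above the bench), underside 32 mm above the bench, spanning x -35 to +35 mm. Between the saddles both sides are free for fingers down to the base plate.
- lip_edge (a point): Lower inner edge of the lip bridging the spring end: holder x -27 mm, 73 mm above the bench. Lip: x -37 to -27, 4 mm thick; overhangs the seated cell's end by 8 mm. So the cell goes in or out only tilted over 21 degrees (about 30 works), spring end low, other end above the end wall, and pushed about 7 mm further into the spring than seated while it swings past that wall.
- wall_top (a point): Top inner edge of the end wall: holder x +35 mm, 63 mm above the bench. The wall is 6 mm thick and 48 mm wide, with a brass contact on its inner face; cheeks beside the cell (x 27 to 41, inner faces y +-20, top 54 mm).
- plunger (a joint): Coil spring contact of the holder: a round steel disc 16 mm across, 48 mm above the bench, facing the end wall. Value = how far it is pushed in, in m: 0 free (face at holder x = -30 mm), 0.005 with a seated cell, 0.015 at its stop (face at x = -45 mm). Stiffness 500 N/m (2.5 N when seated, 7.5 N at the stop).
- cell_mid (a point): Middle of the round cell (on its axis, half-way along). Cell: metal can with a grey sleeve, 32 mm in diameter, 70 mm long over all, about 0.14 kg, lying level. x axis along the cell towards its button end. At the start the button end is at the spring; it has to end at the end wall.
- cell_button (a point): Tip of the cell's button (positive) end, on the axis, 35 mm from the middle: a 10 mm steel button 2 mm proud of a white washer.
- cell_flat (a point): Centre of the cell's flat end, on the axis, 35 mm from the middle.
- screwdriver: Bystander: blue-handled screwdriver 170 mm long, 26 mm thick, lying beside the holder. Leave alone.
- wrench: Bystander: small steel wrench 140 mm long lying beside the holder. Leave alone.
- coin0: Bystander: steel coin cell, 24 mm across, 5 mm thick, near the holder. Leave alone.
- coin1: Bystander: another coin cell like it. Leave alone.
- pouch: Bystander: flat pouch cell 110 x 75 x 7 mm. Leave alone.
- meter: Bystander: hand meter 160 x 80 x 34 mm lying on its back. Leave alone.
- solvent: Bystander: white bottle 60 mm across, 150 mm high. Leave alone.
Things that resemble listed ones, but are neither listed nor needed, are in the scene too. What is meant by the part that bears cell_mid is not pink or red, and is the larger of those in its own colour.

How it is judged (in metres and radians):
On the way:
1. the cell is lifted clear out of the holder (its middle at least 90 mm above the bench) (height (world z) of cell_mid above 0.09 m), for 0.1 s.
At the end, for the whole second after the job is handed in: The cell lies released and at rest in both saddles, end for end from before: button at the end wall within 3 mm, both ends centred within 3 mm sideways and at seated height (-4 to +3 mm), spring pushed in at least 3 mm. No bystander moved over 30 mm (x of cell_button in the frame of holder between 0.032 and 0.038 m and y of cell_button in the frame of holder between -0.003 and 0.003 m and z of cell_button in the frame of holder between 0.044 and 0.051 m and y of cell_flat in the frame of holder between -0.003 and 0.003 m and z of cell_flat in the frame of holder between 0.044 and 0.051 m and value of joint plunger above 0.003 m and linear speed of cell below 0.02 m/s); the robot touches nothing.
It fails at once if a bystander (screwdriver, wrench, coin cell, pouch cell, meter or bottle) moved more than 30 mm (distance of any of screwdriver, wrench, coin0, coin1, pouch, meter, solvent from where it was at the start of the episode above 0.03 m).
It also fails if it takes over 54 s, if anything falls off the work surface, if the arm or the gripper's body presses on something with over 40 N, if the wrist force passes 120 N, or if a joint passes its speed limit or range.

ROBOT

A 7-joint arm with a two-finger parallel gripper is mounted at the origin on the work surface. World frame = base frame: x ahead of the robot, y to its left, z up, the work surface at z = 0. Lengths are in mm, angles in rad, forces in N, time in s.
With the tool pointing down it reaches from about 425 to 1025 mm from the base axis. Payload 9.4 kg.
Tool frame: the origin (TCP) lies between the finger pads; the fingertips stand 19 mm ahead of it and the grasp point (between the pads) is the TCP (env.tcp_to_tips is the distance from the TCP to the fingertips, in mm); z points along the fingers, y is the direction in which the jaws open and shut (so a half turn about z gives the same grasp; the last joint's range is limited). The gripper opens to 85 mm and grips with 20 to 120 N. Pads are 22 mm wide; open, the fingers measure 114 mm over their backs; the gripper's body (76 mm by 85 mm) begins 54 mm behind the grasp point. The pads swing forward as they close: fully open they stand 13 mm farther back than shut.
Start: joints at [1.162, 0.599, -0.003, 1.599, 0.002, 0.943, -0.08], TCP at [236.157, -685.459, 250.275] pointing down, gripper open.
Joint ranges: [-2.57, 2.57], [-0.35, 1.97], [-1.29, 1.29], [0.11, 2.56], [-1.05, 4.19], [0.11, 1.86], [-2.63, 2.63]. Speed limits (rad/s): [2.22, 2.22, 3.01, 3.01, 3.14, 3.14, 3.14].

INTERFACE

Orientations are given as a rotation vector (axis times angle).
In Python, from rig import env gives the robot as it stands.
- The arm moves only by the tool step_arm, never from a script. Its argument "increments" is a list of rows, each an object with "jaw": the finger opening in mm, from 0 to 85.4; "offset": the shift along the tool's x, y, z in mm, a list of three; "turn": the turn about the tool's z in rad. A call has 1 to 12 rows; each row shifts and turns the commanded pose from where the row before left it, along the tool's axes as they then stand; what a row does not reach is not made up. A row lasts 1/12 s, in which the tool goes at most 41.7 mm and 7.16 degrees, less where a joint would pass 70% of its speed; a pose out of reach is approached as far as the arm can. A call with a gripper value outside its range is refused whole. The fingers move at their own pace and stop on an object; the grip force is fixed at half the most. Time passes only in rows, so rows that do not move let the fingers close. It gives the time, the measured TCP pose, the force and the opening at its end, in the units of the state.
- env.read_state(): the state, without advancing time (a new reading comes with each control period).
- env.snapshot(name): name is "scene" or "top" or "wrist"; returns the picture (384x512x3 uint8, red, green, blue); there is no depth.
- env.camera_info(name): a dict with "fov_y" (degrees; the focal length in pixels is half the picture's height over the tangent of half this angle, whatever the lens; pixels are square), "cx", "cy" (the principal point, pixels), "k1" (the pictures are not rectified: a ray, as slopes to the right and down, at radius r is drawn at 1 + k1 r^2 times it, then the intrinsics apply), "xyz" and "rotation" of the camera in the world; the wrist camera has in their place "T_tool_cam" (4x4, takes a point from camera to tool coordinates, whose origin is the TCP and whose axes are the flange's). Camera axes: x right, y up, looking along -z (the intrinsics and any distortion apply to the point x, -y, -z); pixel columns grow to the right and rows downward; lengths in mm; the calibration is good to about 2 mm. A picture is of the moment at which its call begins: read the wrist's pose just before it. camera_info takes no time and is no camera call.
- env.finish_job(): hands the job in, once; it reports no verdict.
The state is a dict: "time": time; "joint_pos": joint angles; "dq": joint speeds; "joint_efforts": joint torques, N m; "position": TCP position; "ee_rot": TCP orientation; "ft_force": force on the tool from outside, world axes, zero at the start; "ft_torque": the same for the moment, N m; "finger_gap": finger opening in mm.
Only numpy, scipy, OpenCV 4.12 (cv2) and the standard library are available. Lean on these libraries where they do the work, as an engineer would, in place of code of your own. Each camera call takes 0.05 s, during which the arm holds its last target.

## Working session

There is one attempt and no reset: what is moved stays moved. The work goes in short steps, Python scripts to look and compute and a tool call to move; the robot and the scene stay as the last step left them, time stands still between calls to the robot, and variables do not carry over. Pictures are saved under pics/ and viewed, and the job is handed in when it is done.

Besides the shell and the picture viewer there is one more tool, called after ">>>" by a JSON object that holds its "fn" and its "kwargs", one argument or row to a line. step_arm: Moves the arm, as the interface text tells. Its arguments: {"type":"object","properties":{"increments":{"type":"array","items":{"type":"object","properties":{"jaw":{"type":"number"},"offset":{"type":"array","items":{"type":"number"}},"turn":{"type":"number"}}}}},"required":["increments"]}

```bash
ls; mkdir -p pics; python3 - <<'E'
from rig import env
import cv2
s=env.read_state()
print({k:s[k] for k in ('time','position','ee_rot','finger_gap','ft_force')}, env.tcp_to_tips)
for n in ('scene','top','wrist'):
    print(n,env.camera_info(n))
    cv2.imwrite(f'pics/{n}0.png',env.snapshot(n)[:,:,::-1])
E
```

```text
pics
{'time': 0.0, 'position': array([ 236.01260841, -685.04007158,  249.39926097]), 'ee_rot': array([-3.09691801e+00, -5.18702829e-01,  6.52364335e-04]), 'finger_gap': 85.26032471825062, 'ft_force': array([-0.12177039, -0.38533106,  0.90840946])} 19.0
scene {'fov_y': 45.429475476926925, 'cx': 252.5056689909897, 'cy': 196.6806255070051, 'k1': -0.1711447826718655, 'xyz': array([1570.8937198 , -217.87972898,  856.60529321]), 'rotation': array([0.76772685, 0.6441904 , 1.27860643])}
top {'fov_y': 49.54389468827989, 'cx': 261.95149635404493, 'cy': 196.5895121529329, 'k1': 0.04805895401438522, 'xyz': array([ 435.38096465,  -16.40934779, 1215.57694379]), 'rotation': array([ 0.07528391, -0.0673453 , -1.54870829])}
wrist {'fov_y': 67.36009361973157, 'cx': 252.9648228056522, 'cy': 194.33170622279388, 'k1': -0.059989204766544096, 'T_tool_cam': array([[-1.06152129e-04,  9.61955850e-01,  2.73204924e-01,
         7.09215943e+01],
       [ 9.99999961e-01,  3.19626871e-05,  2.76003191e-04,
        -4.51169207e-01],
       [ 2.56770521e-04,  2.73204943e-01, -9.61955817e-01,
        -1.23812565e+02],
       [ 0.00000000e+00,  0.00000000e+00,  0.00000000e+00,
         1.00000000e+00]])}
```

View pics/scene0.png

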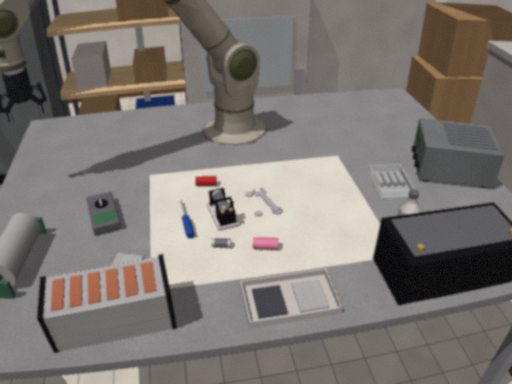

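View pics/top0.png

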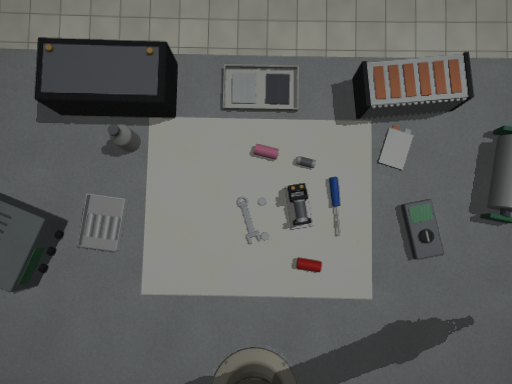

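View pics/wrist0.png

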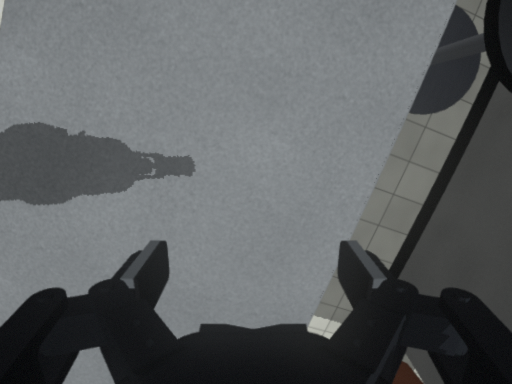

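The candidates for the cell are grey in the holder (top 300,206), small grey (306,162), red (308,265) and pink (266,152). The larger grey one, lying in the holder, fits the description. I'll confirm it in an enlarged crop and measure roughly.

```bash
cat > h.py <<'E'
from rig import env
import numpy as np, cv2
from scipy.spatial.transform import Rotation as R
def K(n):
    c=env.camera_info(n); f=192/np.tan(np.radians(c['fov_y']/2))
    return c,np.array([[f,0,c['cx']],[0,f,c['cy']],[0,0,1.]]),np.array([c['k1'],0,0,0,0.])
def pose(n,st=None):
    c,_,_=K(n)
    if 'xyz' in c: return R.from_rotvec(c['rotation']).as_matrix(),np.array(c['xyz'])
    T=np.array(c['T_tool_cam']);Rt=R.from_rotvec(st['ee_rot']).as_matrix()
    return Rt@T[:3,:3],st['position']+Rt@T[:3,3]
def ray(n,px,st=None):
    c,k,d=K(n);M,o=pose(n,st)
    u=cv2.undistortPoints(np.array(px,float).reshape(-1,1,2),k,d).reshape(-1,2)
    v=np.c_[u[:,0],-u[:,1],-np.ones(len(u))]
    return o,v@M.T
def onz(n,px,z,st=None):
    o,v=ray(n,px,st); return o+v*((z-o[2])/v[:,2])[:,None]
def proj(n,P,st=None):
    c,k,d=K(n);M,o=pose(n,st)
    q=(np.atleast_2d(P)-o)@M; q=q*[1,-1,-1]
    return cv2.projectPoints(q,np.zeros(3),np.zeros(3),k,d)[0].reshape(-1,2)
def tri(rays):
    A=0;b=0
    for o,v in rays:
        v=v/np.linalg.norm(v);P=np.eye(3)-np.outer(v,v);A=A+P;b=b+P@o
    X=np.linalg.solve(A,b)
    return X,[float(np.linalg.norm((np.eye(3)-np.outer(v,v)/(v@v))@(X-o))) for o,v in rays]
def snap(n,f):
    st=env.read_state();im=env.snapshot(n)
    cv2.imwrite('pics/'+f+'.png',im[:,:,::-1]);np.save('pics/'+f+'.npy',dict(st=st),allow_pickle=True);return st,im
def crop(f,g,x0,y0,x1,y1,s):
    im=cv2.imread('pics/'+f+'.png')[y0:y1,x0:x1]
    cv2.imwrite('pics/'+g+'.png',cv2.resize(im,None,fx=s,fy=s,interpolation=cv2.INTER_CUBIC))
E
python3 - <<'E'
from h import *
crop('top0','topc',230,130,350,280,4)
st=env.read_state()
for p,z in [((300,206),48),((308,265),16),((266,152),16),((306,162),10),((335,190),13),((337,230),5),((262,201),5),((264,236),5),((249,220),5),((298,187),60),((300,224),60)]:
    print(p,onz('top',[p],z).round(0))
print(R.from_rotvec(st['ee_rot']).as_matrix().round(3))
E
```

```text
(300, 206) [[ 518. -117.   48.]]
(308, 265) [[ 352. -144.   16.]]
(266, 152) [[676. -18.  16.]]
(306, 162) [[ 650. -136.   10.]]
(335, 190) [[ 569. -221.   13.]]
(337, 230) [[ 453. -228.    5.]]
(262, 201) [[533. -10.   5.]]
(264, 236) [[431. -17.   5.]]
(249, 220) [[477.  27.   5.]]
(298, 187) [[ 570. -110.   60.]]
(300, 224) [[ 467. -116.   60.]]
[[ 0.945  0.326 -0.001]
 [ 0.326 -0.945  0.001]
 [-0.    -0.001 -1.   ]]
```

View pics/topc.png

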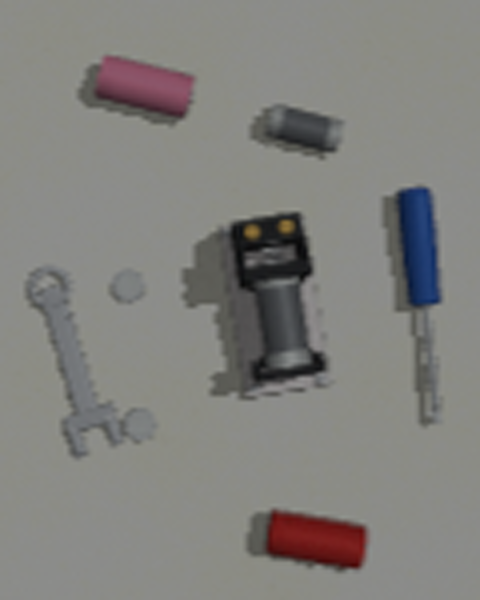

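>>> {"fn": "step_arm", "kwargs": {
  "increments": [
    {"offset": [22.6,-22.2,0]},
    {"offset": [22.6,-22.2,0]},
    {"offset": [22.6,-22.2,0]},
    {"offset": [22.6,-22.2,0]},
    {"offset": [22.6,-22.2,0]},
    {"offset": [22.6,-22.2,0]},
    {"offset": [22.6,-22.2,0]},
    {"offset": [22.6,-22.2,0]},
    {"offset": [22.6,-22.2,0]},
    {"offset": [22.6,-22.2,0]}
  ]
}}

```text
$.increments[0]: bad value
```

>>> {"fn": "step_arm", "kwargs": {
  "increments": [
    {"offset": [22.6,-22.2,0]},
    {"offset": [22.6,-22.2,0]},
    {"offset": [22.6,-22.2,0]},
    {"offset": [22.6,-22.2,0]},
    {"offset": [22.6,-22.2,0]},
    {"offset": [22.6,-22.2,0]},
    {"offset": [22.6,-22.2,0]},
    {"offset": [22.6,-22.2,0]},
    {"offset": [22.6,-22.2,0]},
    {"offset": [22.6,-22.2,0]},
    {"turn": 0.1},
    {"turn": 0.1}
  ]
}}

```text
$.increments[0]: bad value
```

>>> {"fn": "step_arm", "kwargs": {
  "increments": [
    {"turn": 0.08},
    {"offset": [0,0,0]}
  ]
}}

```text
$.increments[0]: bad value
```

```bash
python3 - <<'E'
from h import *
st,im=snap('wrist','w1')
print(st['time'],st['position'],st['joint_pos'],R.from_rotvec(st['ee_rot']).as_matrix().round(3))
E
```

```text
0.15 [ 236.02191325 -685.16908262  249.62634561] [ 1.16232594  0.59994165 -0.00251863  1.59991569  0.00180388  0.94291408
 -0.07980029] [[ 0.945  0.326 -0.001]
 [ 0.326 -0.945  0.001]
 [-0.    -0.001 -1.   ]]
```

View pics/w1.png

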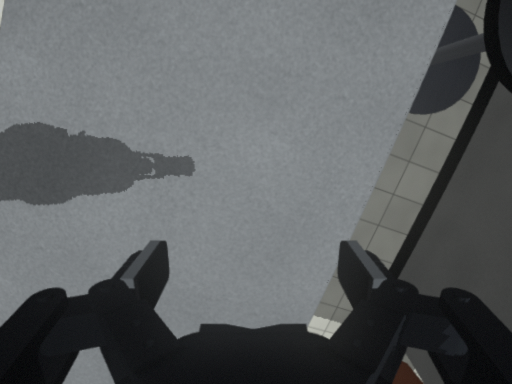

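>>> {"fn": "step_arm", "kwargs": {
  "increments": [
    {"jaw": 85,"offset": [22.6,-22.2,0],"turn": 0},
    {"jaw": 85,"offset": [22.6,-22.2,0],"turn": 0},
    {"jaw": 85,"offset": [22.6,-22.2,0],"turn": 0},
    {"jaw": 85,"offset": [22.6,-22.2,0],"turn": 0},
    {"jaw": 85,"offset": [22.6,-22.2,0],"turn": 0},
    {"jaw": 85,"offset": [22.6,-22.2,0],"turn": 0},
    {"jaw": 85,"offset": [22.6,-22.2,0],"turn": 0},
    {"jaw": 85,"offset": [22.6,-22.2,0],"turn": 0},
    {"jaw": 85,"offset": [22.6,-22.2,0],"turn": 0},
    {"jaw": 85,"offset": [22.6,-22.2,0],"turn": 0}
  ]
}}

```text
time: 1.03
position: [377.9, -400.5, 250.3]
ee_rot: [3.098, 0.519, 0.0]
ft_force: [1.1, -0.5, -0.3]
finger_gap: 84.9
```

>>> {"fn": "step_arm", "kwargs": {
  "increments": [
    {"jaw": 85,"offset": [22.6,-22.2,0],"turn": 0},
    {"jaw": 85,"offset": [22.6,-22.2,0],"turn": 0},
    {"jaw": 85,"offset": [22.6,-22.2,0],"turn": 0},
    {"jaw": 85,"offset": [22.6,-22.2,0],"turn": 0},
    {"jaw": 85,"offset": [22.6,-22.2,0],"turn": 0},
    {"jaw": 85,"offset": [22.6,-22.2,0],"turn": 0},
    {"jaw": 85,"offset": [22.6,-22.2,0],"turn": 0},
    {"jaw": 85,"offset": [22.6,-22.2,0],"turn": 0},
    {"jaw": 85,"offset": [22.6,-22.2,0],"turn": 0},
    {"jaw": 85,"offset": [22.6,-22.2,0],"turn": 0},
    {"jaw": 85,"offset": [0,0,0],"turn": 0.1},
    {"jaw": 85,"offset": [0,0,0],"turn": 0.1}
  ]
}}

```text
time: 2.03
position: [519.8, -116.1, 250.1]
ee_rot: [-3.134, -0.206, -0.0]
ft_force: [-0.5, -0.1, 0.0]
finger_gap: 84.9
```

>>> {"fn": "step_arm", "kwargs": {
  "increments": [
    {"jaw": 85,"offset": [0,0,0],"turn": 0.08},
    {"jaw": 85,"offset": [0,0,0],"turn": 0}
  ]
}}

```text
time: 2.2
position: [518.9, -118.1, 250.2]
ee_rot: [3.141, 0.077, -0.0]
ft_force: [-0.1, 0.8, 0.9]
finger_gap: 85.0
```

```bash
python3 - <<'E'
from h import *
st,im=snap('wrist','w2')
print(st['time'],st['position'],st['joint_pos'],R.from_rotvec(st['ee_rot']).as_matrix().round(3))
E
```

```text
2.2 [ 518.90261018 -118.05535182  250.1891848 ] [ 1.15552994e-01  3.69502115e-01  1.90781984e-03  2.04027850e+00
 -8.44756774e-04  7.32017577e-01 -1.40391377e+00] [[ 0.999  0.049 -0.   ]
 [ 0.049 -0.999 -0.   ]
 [-0.     0.    -1.   ]]
```

View pics/w2.png

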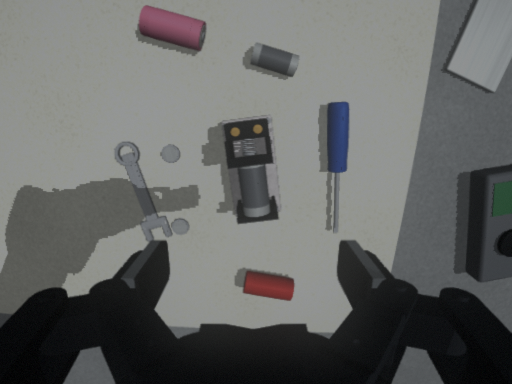

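>>> {"fn": "step_arm", "kwargs": {
  "increments": [
    {"jaw": 85,"offset": [-5,0,30],"turn": 0},
    {"jaw": 85,"offset": [-5,0,30],"turn": 0},
    {"jaw": 85,"offset": [-5,0,30],"turn": 0},
    {"jaw": 85,"offset": [0,0,0],"turn": 0},
    {"jaw": 85,"offset": [0,0,0],"turn": 0}
  ]
}}

```text
time: 2.67
position: [503.1, -119.3, 159.6]
ee_rot: [-3.14, -0.084, 0.005]
ft_force: [0.7, 0.4, 0.3]
finger_gap: 85.0
```

```bash
python3 - <<'E'
from h import *
st,im=snap('wrist','w3')
print(st['time'],st['position'],R.from_rotvec(st['ee_rot']).as_matrix().round(3))
crop('w3','w3c',180,80,330,290,3.8/1.4)
E
```

```text
2.6667 [ 503.13735796 -119.28542509  159.64400553] [[ 0.999  0.053 -0.003]
 [ 0.053 -0.999  0.001]
 [-0.003 -0.001 -1.   ]]
```

View pics/w3.png

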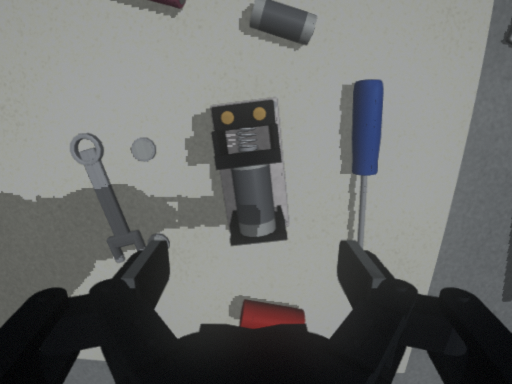

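View pics/w3c.png

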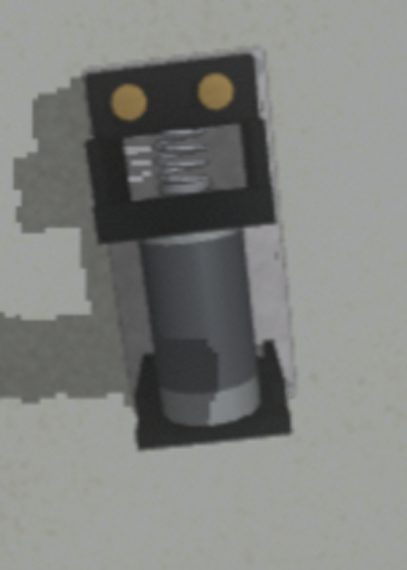

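```bash
python3 - <<'E'
from h import *
ld=lambda f:(np.load(f'pics/{f}.npy',allow_pickle=True).item()['st'],cv2.imread(f'pics/{f}.png'))
s2,i2=ld('w2');s3,i3=ld('w3')
def brass(im):
    h=cv2.cvtColor(im,cv2.COLOR_BGR2HSV);m=cv2.inRange(h,(8,90,60),(30,255,255))
    n,l,s,c=cv2.connectedComponentsWithStats(m)
    return [(c[i],s[i,4]) for i in range(1,n) if s[i,4]>8]
b2=brass(i2);b3=brass(i3);print(b2,b3)
b2=sorted([c for c,a in b2 if 220<c[0]<280],key=lambda c:c[0]);b3=sorted([c for c,a in b3 if 210<c[0]<280],key=lambda c:c[0])
for a,b in zip(b2,b3):
    o,v=ray('wrist',[a],s2);o3,v3=ray('wrist',[b],s3);print(tri([(o,v[0]),(o3,v3[0])]),onz('wrist',[b],61,s3),onz('wrist',[a],61,s2))
W=onz('wrist',[(230.5,245.4),(287.2,239.2)],63,s3);L=onz('wrist',[(216.1,169.2),(281.3,161.8)],77,s3)
print('wall',W,np.linalg.norm(W[1]-W[0]),'lip',L,np.linalg.norm(L[1]-L[0]))
crop('w2','w2c',205,105,300,235,4.5)
cv2.imwrite('pics/w3d.png',cv2.resize(i3[150:260,195:305],None,fx=5.4,fy=5.4,interpolation=cv2.INTER_NEAREST))
E
```

```text
[(array([257.29411765, 128.55882353]), np.int32(68)), (array([234.70588235, 131.44117647]), np.int32(68))] [(array([259.        , 113.12765957]), np.int32(141)), (array([227.04255319, 117.15602837]), np.int32(141))]
(array([569.20647039, -95.02201739,  58.32542264]), [0.057922816889026715, 0.05792281688883008]) [[569.29623006 -95.3043832   61.        ]] [[569.34714339 -95.13226001  61.        ]]
(array([ 573.46371276, -119.05063209,   59.84937866]), [0.005236899724709235, 0.005236899724706362]) [[ 573.46736857 -119.02309994   61.        ]] [[ 573.52233076 -119.03632582   61.        ]]
wall [[ 465.28592736 -101.38716938   63.        ]
 [ 473.50082446 -148.46242881   63.        ]] 47.786656973294065 lip [[ 532.46410882  -89.85449222   77.        ]
 [ 540.40841079 -136.79078644   77.        ]] 47.60386170273534
```

View pics/w2c.png

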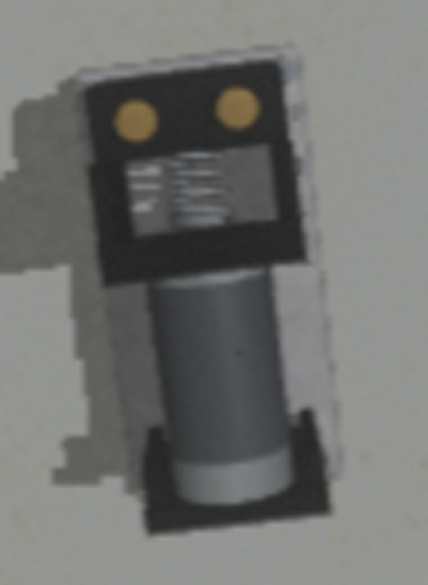

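View pics/w3d.png

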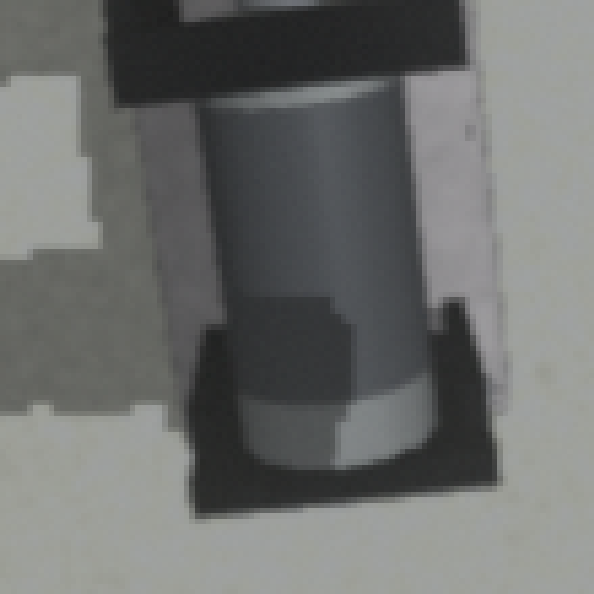

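>>> {"fn": "step_arm", "kwargs": {
  "increments": [
    {"jaw": 70,"offset": [0,0,0],"turn": -0.119},
    {"jaw": 70,"offset": [-2,-0.3,20],"turn": 0},
    {"jaw": 70,"offset": [0,0,20],"turn": 0},
    {"jaw": 70,"offset": [0,0,20],"turn": 0},
    {"jaw": 70,"offset": [0,0,0],"turn": 0},
    {"jaw": 70,"offset": [0,0,0],"turn": 0},
    {"jaw": 70,"offset": [0,0,0],"turn": 0}
  ]
}}

```text
time: 3.3
position: [503.0, -119.5, 102.0]
ee_rot: [3.13, 0.268, 0.003]
ft_force: [0.5, -0.1, 0.0]
finger_gap: 69.9
```

```bash
cat >> h.py <<'E'
EX=np.array([-.9854,-.1705,0]);EY=np.array([.1705,-.9854,0]);O=np.array([509.8,-117.9,0])
def hold(P): d=np.asarray(P)-O; return np.array([d@EX,d@EY,d[2]])
def world(h): return O+h[0]*EX+h[1]*EY+np.array([0,0,h[2]])
def rep():
    st=env.read_state();M=R.from_rotvec(st['ee_rot']).as_matrix()
    print('t',st['time'],'hold',hold(st['position']).round(2),'yawerr(turn,rad)',round(float(np.arctan2(M[:2,0]@EY[:2],-M[:2,0]@EX[:2])),4),'toolz',M[:,2].round(3),'F',np.round(st['ft_force'],1),'gap',round(st['finger_gap'],1))
E
python3 - <<'E'
from h import *
rep();st,im=snap('wrist','w4');snap('scene','s1')
im=cv2.imread('pics/top0.png');h=cv2.cvtColor(im,cv2.COLOR_BGR2HSV);m=cv2.inRange(h,(8,90,60),(30,255,255))[170:240,270:330]
n,l,s,c=cv2.connectedComponentsWithStats(m);print([ (hold(onz('top',[c[i]+[270,170]],61)[0]).round(1),s[i,4]) for i in range(1,n)])
E
```

```text
t 3.3 hold [  6.97   0.39 101.95] yawerr(turn,rad) 0.0002 toolz [ 0.002 -0.    -1.   ] F [ 0.5 -0.1  0. ] gap 69.9
[(array([-61.5,  11.3,  61. ]), np.int32(14)), (array([-61. , -13.2,  61. ]), np.int32(13))]
```

View pics/w4.png

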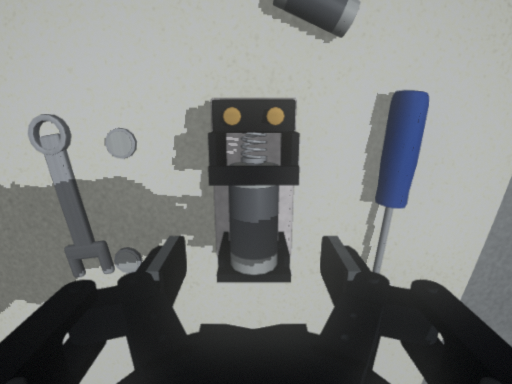

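>>> {"fn": "step_arm", "kwargs": {
  "increments": [
    {"jaw": 70,"offset": [-3,-0.4,18],"turn": 0},
    {"jaw": 70,"offset": [0,0,18],"turn": 0},
    {"jaw": 70,"offset": [0,0,18],"turn": 0},
    {"jaw": 70,"offset": [0,0,0],"turn": 0},
    {"jaw": 70,"offset": [0,0,0],"turn": 0}
  ]
}}

```text
time: 3.82
position: [498.9, -119.4, 46.6]
ee_rot: [-3.13, -0.268, 0.001]
ft_force: [-0.3, -0.4, 0.4]
finger_gap: 70.1
```

>>> {"fn": "step_arm", "kwargs": {
  "increments": [
    {"jaw": 45,"offset": [0,0,0],"turn": 0},
    {"jaw": 28,"offset": [0,0,0],"turn": 0},
    {"jaw": 28,"offset": [0,0,0],"turn": 0},
    {"jaw": 28,"offset": [0,0,0],"turn": 0},
    {"jaw": 28,"offset": [0,0,0],"turn": 0},
    {"jaw": 28,"offset": [0,0,0],"turn": 0},
    {"jaw": 28,"offset": [0,0,0],"turn": 0}
  ]
}}

```text
time: 4.4
position: [499.6, -120.3, 47.5]
ee_rot: [3.129, 0.266, 0.003]
ft_force: [-0.9, -3.5, 6.3]
finger_gap: 30.4
```

```bash
python3 - <<'E'
from h import *
rep();st,im=snap('wrist','w5')
E
```

```text
t 4.4 hold [10.5   0.67 47.47] yawerr(turn,rad) 0.0014 toolz [ 0.002 -0.001 -1.   ] F [-0.9 -3.5  6.3] gap 30.4
```

View pics/w5.png

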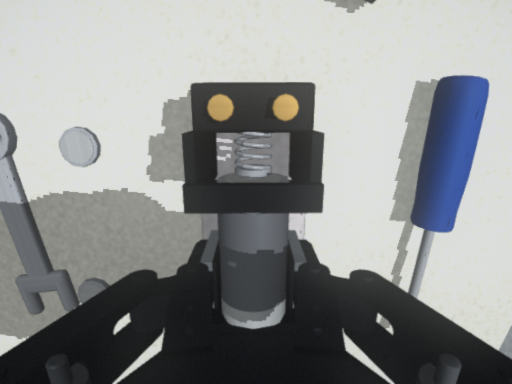

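>>> {"fn": "step_arm", "kwargs": {
  "increments": [
    {"jaw": 28,"offset": [3,0,0],"turn": 0},
    {"jaw": 28,"offset": [3,0,0],"turn": 0},
    {"jaw": 28,"offset": [3,0,-1],"turn": 0},
    {"jaw": 28,"offset": [0,0,0],"turn": 0},
    {"jaw": 28,"offset": [0,0,0],"turn": 0}
  ]
}}

```text
time: 4.87
position: [504.9, -119.3, 47.7]
ee_rot: [3.13, 0.264, -0.007]
ft_force: [-6.6, -4.2, 4.0]
finger_gap: 30.4
```

```bash
python3 - <<'E'
from h import *
rep();st,im=snap('wrist','w6')
crop('w6','w6c',170,70,340,340,2.2)
E
```

```text
t 4.8667 hold [ 5.05  0.53 47.74] yawerr(turn,rad) 0.0028 toolz [-0.005 -0.001 -1.   ] F [-6.6 -4.2  4. ] gap 30.4
```

View pics/w6c.png

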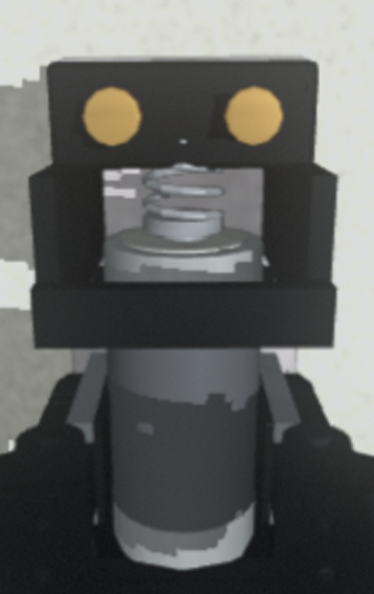

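>>> {"fn": "step_arm", "kwargs": {
  "increments": [
    {"jaw": 28,"offset": [2,0,0],"turn": 0},
    {"jaw": 28,"offset": [0,0,0],"turn": 0},
    {"jaw": 28,"offset": [0,0,0],"turn": 0},
    {"jaw": 28,"offset": [0,0,0],"turn": 0}
  ]
}}

```text
time: 5.25
position: [505.7, -119.1, 47.6]
ee_rot: [3.13, 0.264, -0.01]
ft_force: [-9.8, -5.2, 5.5]
finger_gap: 30.3
```

```bash
python3 - <<'E'
from h import *
rep()
E
```

```text
t 5.25 hold [ 4.21  0.53 47.65] yawerr(turn,rad) 0.003 toolz [-0.007 -0.001 -1.   ] F [-9.8 -5.2  5.5] gap 30.3
```

>>> {"fn": "step_arm", "kwargs": {
  "increments": [
    {"jaw": 28,"offset": [2,0,-2],"turn": 0},
    {"jaw": 28,"offset": [2,0,-2],"turn": 0},
    {"jaw": 28,"offset": [0,0,-2],"turn": 0},
    {"jaw": 28,"offset": [0,0,-2],"turn": 0},
    {"jaw": 28,"offset": [0,0,0],"turn": 0},
    {"jaw": 28,"offset": [0,0,0],"turn": 0}
  ]
}}

```text
time: 5.75
position: [509.4, -117.3, 55.0]
ee_rot: [-3.13, -0.266, 0.012]
ft_force: [-7.5, -2.2, -4.7]
finger_gap: 30.4
```

```bash
python3 - <<'E'
from h import *
rep();st,im=snap('wrist','w7')
crop('w7','w7c',170,70,340,340,2.2)
E
```

```text
t 5.75 hold [ 0.31 -0.64 54.96] yawerr(turn,rad) 0.0017 toolz [-0.008 -0.    -1.   ] F [-7.5 -2.2 -4.7] gap 30.4
```

View pics/w7c.png

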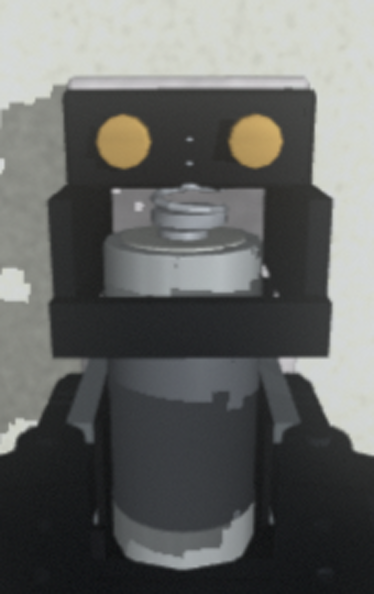

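>>> {"fn": "step_arm", "kwargs": {
  "increments": [
    {"jaw": 28,"offset": [-0.5,0,-2],"turn": 0},
    {"jaw": 28,"offset": [-0.5,0,-2],"turn": 0},
    {"jaw": 28,"offset": [-0.5,0,-2],"turn": 0},
    {"jaw": 28,"offset": [-0.5,0,-2],"turn": 0},
    {"jaw": 28,"offset": [-0.5,0,-2],"turn": 0},
    {"jaw": 28,"offset": [-0.5,0,-2],"turn": 0},
    {"jaw": 28,"offset": [0,0,0],"turn": 0},
    {"jaw": 28,"offset": [0,0,0],"turn": 0}
  ]
}}

```text
time: 6.47
position: [508.5, -117.3, 66.9]
ee_rot: [-3.13, -0.268, 0.007]
ft_force: [-6.3, -0.8, -15.3]
finger_gap: 30.7
```

```bash
python3 - <<'E'
from h import *
rep();st,im=snap('wrist','w8')
crop('w8','w8c',170,70,340,340,2.2)
E
```

```text
t 6.4667 hold [ 1.21 -0.83 66.87] yawerr(turn,rad) 0.0007 toolz [-0.004  0.    -1.   ] F [ -6.3  -0.8 -15.3] gap 30.7
```

View pics/w8c.png

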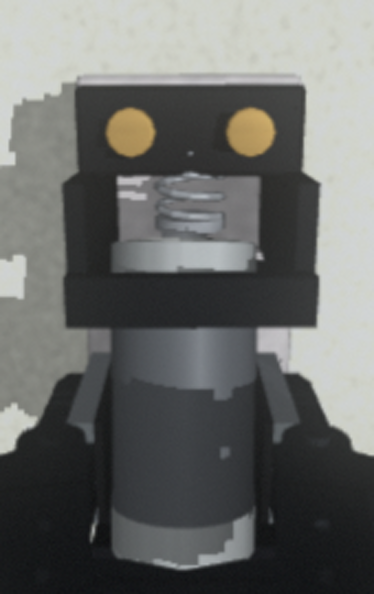

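>>> {"fn": "step_arm", "kwargs": {
  "increments": [
    {"jaw": 28,"offset": [0,0,-2],"turn": 0},
    {"jaw": 28,"offset": [0,0,-2],"turn": 0},
    {"jaw": 28,"offset": [-0.5,0,-2],"turn": 0},
    {"jaw": 28,"offset": [-0.5,0,-2],"turn": 0},
    {"jaw": 28,"offset": [-0.5,0,-2],"turn": 0},
    {"jaw": 28,"offset": [0,0,0],"turn": 0},
    {"jaw": 28,"offset": [0,0,0],"turn": 0}
  ]
}}

```text
time: 7.1
position: [507.3, -117.7, 77.5]
ee_rot: [-3.13, -0.267, 0.005]
ft_force: [-8.5, -0.8, -9.6]
finger_gap: 30.0
```

```bash
python3 - <<'E'
from h import *
rep();st,im=snap('wrist','w9');snap('scene','s2')
crop('s2','s2c',150,150,290,260,5)
E
```

```text
t 7.1 hold [ 2.44 -0.6  77.5 ] yawerr(turn,rad) 0.0009 toolz [-0.003 -0.    -1.   ] F [-8.5 -0.8 -9.6] gap 30.0
```

View pics/w9.png

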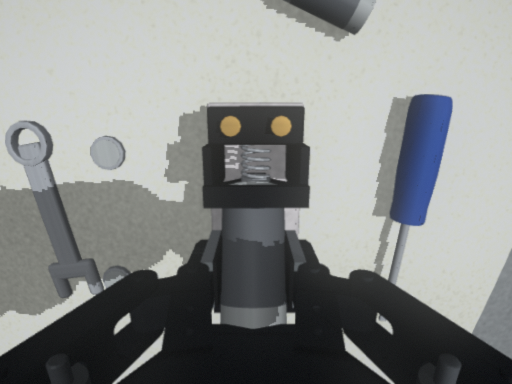

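View pics/s2c.png

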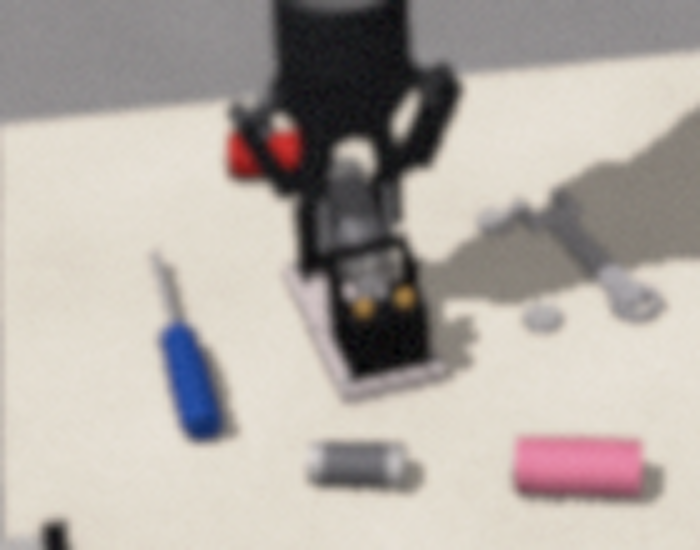

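>>> {"fn": "step_arm", "kwargs": {
  "increments": [
    {"jaw": 28,"offset": [-3,0,-2],"turn": 0},
    {"jaw": 28,"offset": [-3,0,-2],"turn": 0},
    {"jaw": 28,"offset": [-3,0,-2],"turn": 0},
    {"jaw": 28,"offset": [-3,0,-2],"turn": 0},
    {"jaw": 28,"offset": [-3,0,-2],"turn": 0},
    {"jaw": 28,"offset": [-3,0,-2],"turn": 0},
    {"jaw": 28,"offset": [-3,0,-2],"turn": 0},
    {"jaw": 28,"offset": [-3,0,-2],"turn": 0},
    {"jaw": 28,"offset": [-3,0,-2],"turn": 0},
    {"jaw": 28,"offset": [-3,0,-2],"turn": 0},
    {"jaw": 28,"offset": [0,0,0],"turn": 0}
  ]
}}

```text
time: 8.12
position: [479.1, -122.9, 97.7]
ee_rot: [3.13, 0.267, 0.0]
ft_force: [-0.3, 0.0, -1.7]
finger_gap: 30.3
```

```bash
python3 - <<'E'
from h import *
rep();st,im=snap('wrist','w10');snap('scene','s3')
crop('s3','s3c',150,130,290,240,5)
E
```

```text
t 8.1167 hold [31.13 -0.31 97.74] yawerr(turn,rad) 0.0008 toolz [ 0. -0. -1.] F [-0.3  0.  -1.7] gap 30.3
```

View pics/w10.png

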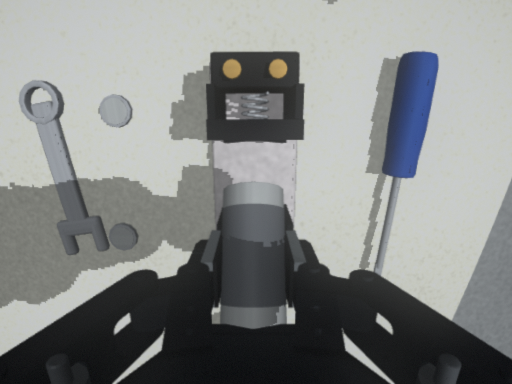

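View pics/s3c.png

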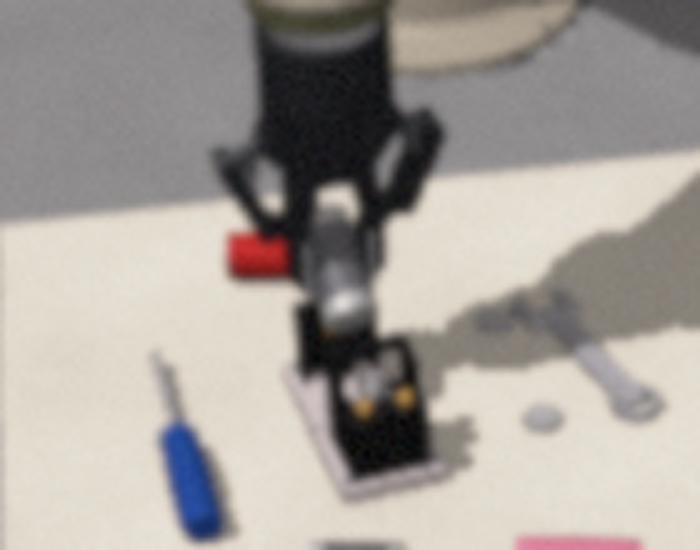

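>>> {"fn": "step_arm", "kwargs": {
  "increments": [
    {"jaw": 28,"offset": [0,0,-20],"turn": 0},
    {"jaw": 28,"offset": [0,0,-20],"turn": 0},
    {"jaw": 28,"offset": [0,0,-20],"turn": 0},
    {"jaw": 28,"offset": [7,-26,0],"turn": 0},
    {"jaw": 28,"offset": [7,-26,0],"turn": 0},
    {"jaw": 28,"offset": [7,-26,0],"turn": 0},
    {"jaw": 28,"offset": [7,-26,0],"turn": 0},
    {"jaw": 28,"offset": [7,-26,0],"turn": 0},
    {"jaw": 28,"offset": [7,-26,0],"turn": 0},
    {"jaw": 28,"offset": [7,-26,0],"turn": 0},
    {"jaw": 28,"offset": [7,-26,0],"turn": 0},
    {"jaw": 28,"offset": [7,-26,0],"turn": 0}
  ]
}}

```text
time: 9.22
position: [501.9, 120.1, 157.1]
ee_rot: [3.13, 0.268, -0.0]
ft_force: [-0.0, -0.0, -0.7]
finger_gap: 30.1
```

>>> {"fn": "step_arm", "kwargs": {
  "increments": [
    {"jaw": 28,"offset": [7,-26,0],"turn": 0},
    {"jaw": 28,"offset": [0,0,10],"turn": 0},
    {"jaw": 28,"offset": [0,0,20],"turn": 0},
    {"jaw": 28,"offset": [0,0,20],"turn": 0},
    {"jaw": 28,"offset": [0,0,20],"turn": 0},
    {"jaw": 28,"offset": [0,0,20],"turn": 0},
    {"jaw": 28,"offset": [0,0,15],"turn": 0},
    {"jaw": 28,"offset": [0,0,0],"turn": 0},
    {"jaw": 28,"offset": [0,0,0],"turn": 0},
    {"jaw": 28,"offset": [0,0,0],"turn": 0}
  ]
}}

```text
time: 10.05
position: [504.6, 145.4, 52.7]
ee_rot: [-3.13, -0.268, -0.0]
ft_force: [-0.5, 0.6, -0.8]
finger_gap: 30.7
```

```bash
python3 - <<'E'
from h import *
rep();st,im=snap('wrist','w11');snap('scene','s4');snap('top','t2');print(st['position'])
crop('s4','s4c',190,100,330,210,5)
E
```

```text
t 10.05 hold [ -39.82 -260.36   52.7 ] yawerr(turn,rad) 0.0005 toolz [ 0.  0. -1.] F [-0.5  0.6 -0.8] gap 30.7
[504.64241694 145.42853519  52.70112349]
```

View pics/w11.png

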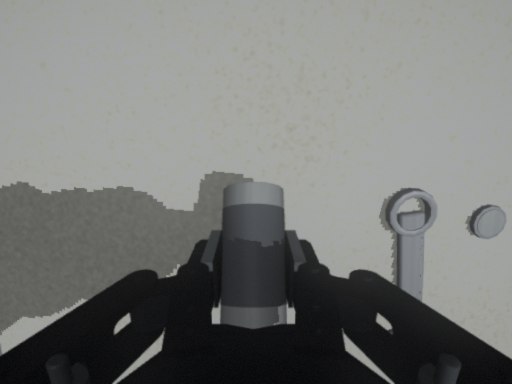

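View pics/s4c.png

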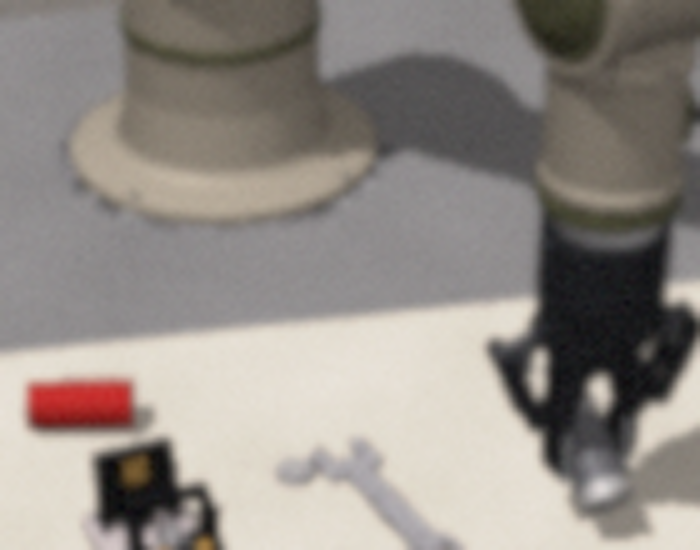

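>>> {"fn": "step_arm", "kwargs": {
  "increments": [
    {"jaw": 28,"offset": [0,0,5],"turn": 0},
    {"jaw": 28,"offset": [0,0,5],"turn": 0},
    {"jaw": 28,"offset": [0,0,4],"turn": 0},
    {"jaw": 28,"offset": [0,0,3],"turn": 0},
    {"jaw": 28,"offset": [0,0,3],"turn": 0},
    {"jaw": 28,"offset": [0,0,3],"turn": 0},
    {"jaw": 28,"offset": [0,0,3],"turn": 0},
    {"jaw": 28,"offset": [0,0,3],"turn": 0},
    {"jaw": 28,"offset": [0,0,2],"turn": 0},
    {"jaw": 28,"offset": [0,0,0],"turn": 0},
    {"jaw": 28,"offset": [0,0,0],"turn": 0}
  ]
}}

```text
time: 11.12
position: [500.9, 144.5, 21.9]
ee_rot: [3.129, 0.269, -0.009]
ft_force: [-12.9, -1.6, 24.0]
finger_gap: 30.1
```

```bash
python3 - <<'E'
from h import *
rep();st,im=snap('wrist','w12')
E
```

```text
t 11.1167 hold [ -35.94 -260.11   21.93] yawerr(turn,rad) -0.0001 toolz [-0.006 -0.002 -1.   ] F [-12.9  -1.6  24. ] gap 30.1
```

View pics/w12.png

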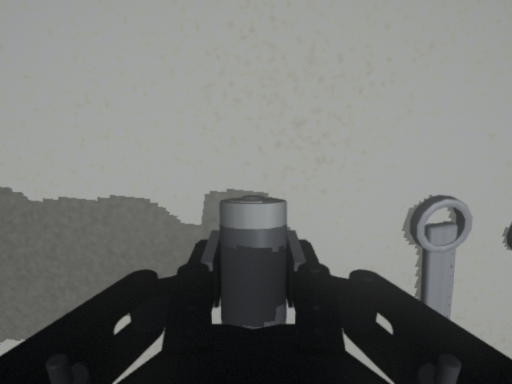

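>>> {"fn": "step_arm", "kwargs": {
  "increments": [
    {"jaw": 32,"offset": [0,0,0],"turn": 0},
    {"jaw": 34,"offset": [0,0,0],"turn": 0},
    {"jaw": 36,"offset": [0,0,0],"turn": 0},
    {"jaw": 38,"offset": [0,0,0],"turn": 0},
    {"jaw": 38,"offset": [0,0,0],"turn": 0},
    {"jaw": 38,"offset": [0,0,0],"turn": 0},
    {"jaw": 38,"offset": [0,0,0],"turn": 0}
  ]
}}

```text
time: 11.75
position: [504.5, 145.4, 21.1]
ee_rot: [3.13, 0.268, -0.0]
ft_force: [0.3, 0.8, 0.1]
finger_gap: 38.2
```

```bash
python3 - <<'E'
from h import *
rep();st,im=snap('wrist','w13')
crop('w13','w13c',180,180,330,340,3.5)
E
```

```text
t 11.75 hold [ -39.63 -260.39   21.09] yawerr(turn,rad) 0.0006 toolz [-0. -0. -1.] F [0.3 0.8 0.1] gap 38.2
```

View pics/w13c.png

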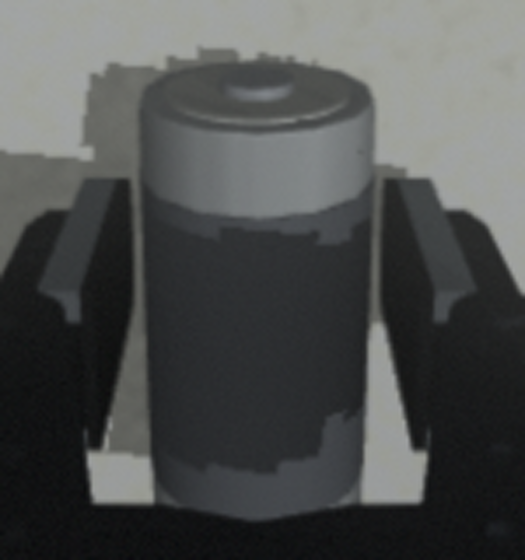

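```bash
python3 - <<'E'
from h import *
st=env.read_state()
P=onz('wrist',[(252.6,204.0)],16,st)[0];M=R.from_rotvec(st['ee_rot']).as_matrix()
print(P,(P-st['position'])@M)
E
```

```text
[533.31095073 151.36755802  16.        ] [29.47243667 -0.91030091  5.15316403]
```

>>> {"fn": "step_arm", "kwargs": {
  "increments": [
    {"jaw": 40,"offset": [0,0,-15],"turn": 0},
    {"jaw": 40,"offset": [0,0,-25],"turn": 0},
    {"jaw": 60,"offset": [-10,0,-25],"turn": 0},
    {"jaw": 60,"offset": [-15,0,-25],"turn": 0},
    {"jaw": 60,"offset": [-15,0,0],"turn": 0},
    {"jaw": 60,"offset": [0,0,0],"turn": 0},
    {"jaw": 60,"offset": [0,0,0],"turn": 0}
  ]
}}

```text
time: 12.38
position: [464.9, 138.7, 111.6]
ee_rot: [-3.13, -0.269, -0.001]
ft_force: [0.3, -0.5, -0.8]
finger_gap: 59.8
```

```bash
python3 - <<'E'
from h import *
rep();st,im=snap('wrist','w14')
crop('w14','w14c',180,100,330,300,3)
E
```

```text
t 12.3833 hold [   0.54 -260.5   111.6 ] yawerr(turn,rad) 0.0001 toolz [ 0.  0. -1.] F [ 0.3 -0.5 -0.8] gap 59.8
```

View pics/w14.png

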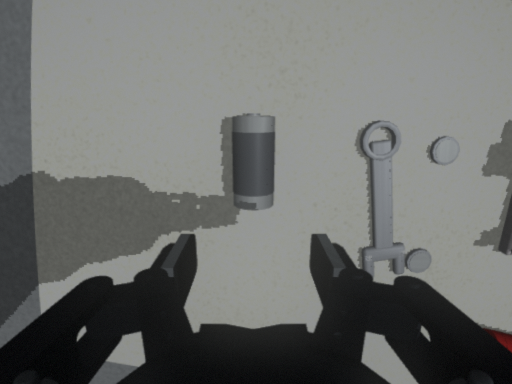

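View pics/w14c.png

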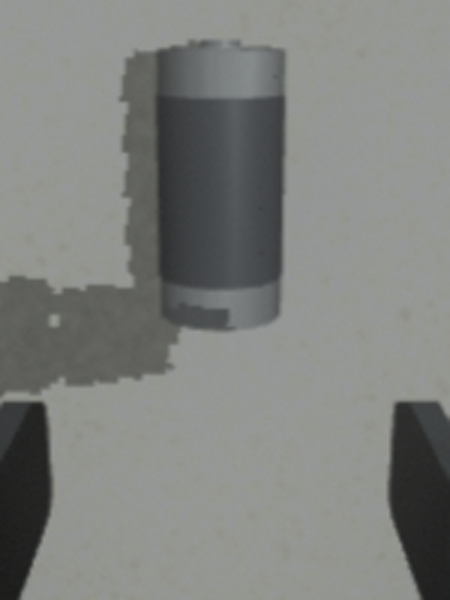

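```bash
python3 - <<'E'
from h import *
st=np.load('pics/w14.npy',allow_pickle=True).item()['st'];M=R.from_rotvec(st['ee_rot']).as_matrix()
B=onz('wrist',[(251.7,113.8)],18,st)[0];F=onz('wrist',[(253.3,209.5)],32,st)[0]
L=onz('wrist',[(180+158/3,100+180/3),(180+284/3,100+180/3)],16,st)
for P in (B,F,*L): print(P.round(1),((P-st['position'])@M).round(1))
print(np.linalg.norm((B-F)[:2]))
s=np.load('pics/w13.npy',allow_pickle=True).item()['st'];
o,v=ray('wrist',[(252.6,204.0)],s);o2,v2=ray('wrist',[(251.7,114.5)],st);print(tri([(o,v[0]),(o2,v2[0])]))
E
```

```text
[533.8 152.3  18. ] [70.2 -1.7 93.6]
[466.1 139.4  32. ] [ 1.3 -0.5 79.6]
[497.5 160.9  16. ] [ 35.9 -16.3  95.6]
[502.9 129.2  16. ] [35.9 15.9 95.6]
68.90353058762314
(array([533.35495116, 151.79174215,  16.22118991]), [0.45640057979003906, 0.4564005797900274])
```

>>> {"fn": "step_arm", "kwargs": {
  "increments": [
    {"jaw": 60,"offset": [22,0,10],"turn": 0},
    {"jaw": 60,"offset": [22,-0.3,20],"turn": 0},
    {"jaw": 60,"offset": [0,0,20],"turn": 0},
    {"jaw": 60,"offset": [0,0,20],"turn": 0},
    {"jaw": 60,"offset": [0,0,19.5],"turn": 0},
    {"jaw": 60,"offset": [0,0,0],"turn": 0},
    {"jaw": 40,"offset": [0,0,0],"turn": 0},
    {"jaw": 28,"offset": [0,0,0],"turn": 0},
    {"jaw": 28,"offset": [0,0,0],"turn": 0},
    {"jaw": 28,"offset": [0,0,0],"turn": 0},
    {"jaw": 28,"offset": [0,0,0],"turn": 0},
    {"jaw": 28,"offset": [0,0,0],"turn": 0}
  ]
}}

```text
time: 13.43
position: [508.8, 146.6, 22.5]
ee_rot: [-3.13, -0.268, -0.002]
ft_force: [0.6, -0.2, 4.2]
finger_gap: 30.5
```

```bash
python3 - <<'E'
from h import *
rep();st,im=snap('wrist','w15')
crop('w15','w15c',180,170,330,330,3.5)
E
```

```text
t 13.4333 hold [ -44.08 -260.77   22.5 ] yawerr(turn,rad) 0.0005 toolz [ 0.001  0.001 -1.   ] F [ 0.6 -0.2  4.2] gap 30.5
```

View pics/w15c.png

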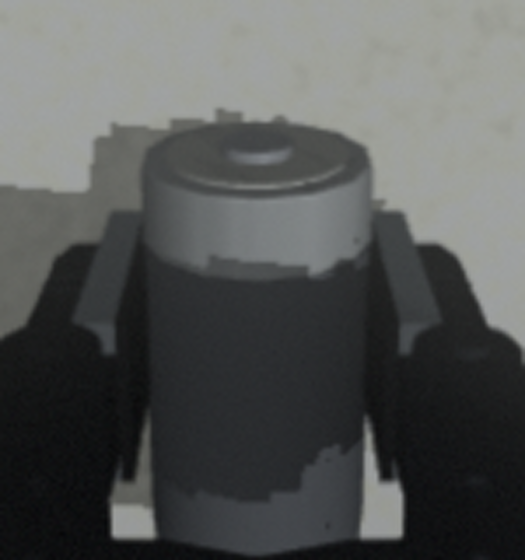

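>>> {"fn": "step_arm", "kwargs": {
  "increments": [
    {"jaw": 28,"offset": [0,0,-20],"turn": 0},
    {"jaw": 28,"offset": [0,0,-30],"turn": 0},
    {"jaw": 28,"offset": [0,0,-30],"turn": 0},
    {"jaw": 28,"offset": [0,0,-30],"turn": 0},
    {"jaw": 28,"offset": [-10,24,0],"turn": 0},
    {"jaw": 28,"offset": [-10,24,0],"turn": 0},
    {"jaw": 28,"offset": [-10,26,0],"turn": 0},
    {"jaw": 28,"offset": [-10,26,0],"turn": 0},
    {"jaw": 28,"offset": [-10,26,0],"turn": 0},
    {"jaw": 28,"offset": [-10,26,0],"turn": 0},
    {"jaw": 28,"offset": [-10,26,0],"turn": 0},
    {"jaw": 28,"offset": [-10,26,0],"turn": 0}
  ]
}}

```text
time: 14.48
position: [463.6, -69.4, 132.0]
ee_rot: [3.13, 0.268, 0.0]
ft_force: [0.4, -0.0, -1.6]
finger_gap: 30.1
```

>>> {"fn": "step_arm", "kwargs": {
  "increments": [
    {"jaw": 28,"offset": [-10,26,0],"turn": 0},
    {"jaw": 28,"offset": [-15,30.5,0],"turn": 0},
    {"jaw": 28,"offset": [0,0,20],"turn": 0},
    {"jaw": 28,"offset": [0,0,20],"turn": 0},
    {"jaw": 28,"offset": [0,0,0],"turn": 0},
    {"jaw": 28,"offset": [0,0,0],"turn": 0},
    {"jaw": 28,"offset": [0,0,0],"turn": 0}
  ]
}}

```text
time: 15.07
position: [449.2, -127.8, 92.3]
ee_rot: [-3.13, -0.269, 0.0]
ft_force: [-0.0, 0.2, -1.1]
finger_gap: 30.3
```

```bash
python3 - <<'E'
from h import *
rep();st,im=snap('wrist','w16')
crop('w16','w16c',170,50,340,330,2.1)
E
```

```text
t 15.0667 hold [61.38 -0.61 92.29] yawerr(turn,rad) -0.0003 toolz [-0.  0. -1.] F [-0.   0.2 -1.1] gap 30.3
```

View pics/w16.png

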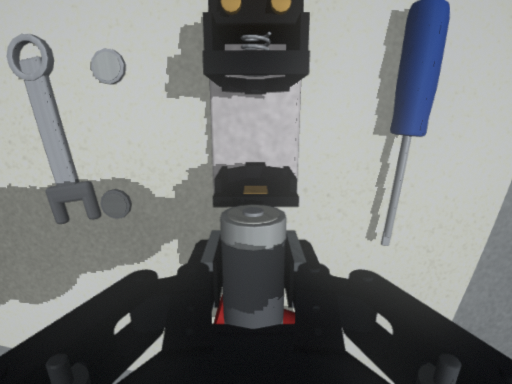

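```bash
python3 - <<'E'
from h import *
st=np.load('pics/w16.npy',allow_pickle=True).item()['st']
print(hold(onz('wrist',[(253,207)],86,st)[0]),hold(onz('wrist',[(256,206)],63,st)[0]),hold(onz('wrist',[(214,206)],63,st)[0]),hold(onz('wrist',[(299,206)],63,st)[0]))
E
```

```text
[33.77089167 -1.33742297 86.        ] [40.82734729  0.33395289 63.        ] [ 40.84166506 -23.16623176  63.        ] [40.83088602 24.40580951 63.        ]
```

>>> {"fn": "step_arm", "kwargs": {
  "increments": [
    {"jaw": 28,"offset": [0,0,5],"turn": 0},
    {"jaw": 28,"offset": [-0.5,0,2],"turn": 0},
    {"jaw": 28,"offset": [-1,0,2],"turn": 0},
    {"jaw": 28,"offset": [-1,0,2],"turn": 0},
    {"jaw": 28,"offset": [-1,0,2],"turn": 0},
    {"jaw": 28,"offset": [-0.5,0,2],"turn": 0},
    {"jaw": 28,"offset": [-0.5,0,2],"turn": 0},
    {"jaw": 28,"offset": [-0.5,0,2],"turn": 0},
    {"jaw": 28,"offset": [0,0,2],"turn": 0},
    {"jaw": 28,"offset": [0,0,0],"turn": 0},
    {"jaw": 28,"offset": [0,0,0],"turn": 0}
  ]
}}

```text
time: 16.03
position: [443.1, -129.1, 71.6]
ee_rot: [3.13, 0.268, -0.002]
ft_force: [-5.7, -0.2, 16.1]
finger_gap: 30.3
```

```bash
python3 - <<'E'
from h import *
rep();st,im=snap('wrist','w17');snap('scene','s5')
crop('s5','s5c',150,130,290,240,5)
crop('w17','w17c',170,50,340,330,2.1)
E
```

```text
t 16.0333 hold [67.62 -0.32 71.61] yawerr(turn,rad) 0.0007 toolz [-0.001 -0.    -1.   ] F [-5.7 -0.2 16.1] gap 30.3
```

View pics/w17c.png

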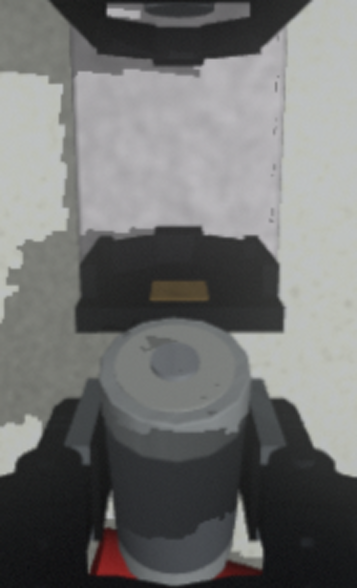

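View pics/s5c.png

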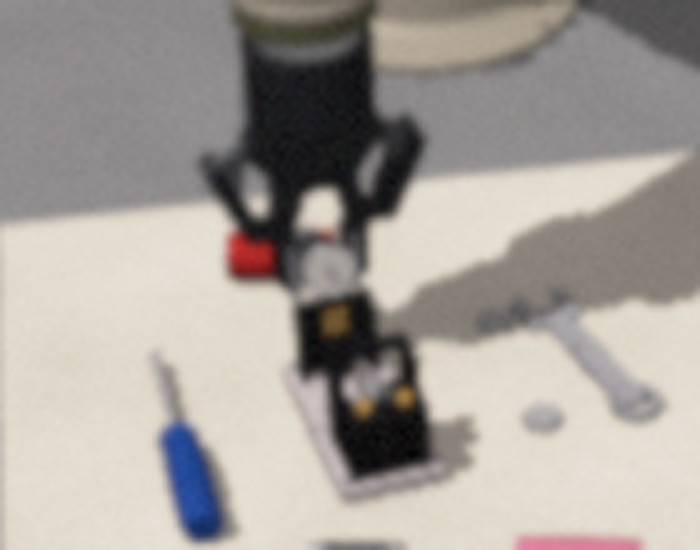

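```bash
python3 - <<'E'
from h import *
st=np.load('pics/w17.npy',allow_pickle=True).item()['st'];T=st['position']
from scipy.optimize import least_squares
# unknown: face centre (hx,hz), theta; observed face rim low/high rows and left/right cols
obs=[(253.3,50+318/2.1),(253.3,50+424/2.1)];W=[(170+101/2.1,50+371/2.1),(170+249/2.1,50+371/2.1)]
def pts(p):
    x,y,z,th=p; d=np.array([-np.cos(th),np.sin(th)]) # axis to button (hx,hz)
    n=np.array([np.sin(th),np.cos(th)])
    lo=world([x-16*n[0],y,z-16*n[1]]);hi=world([x+16*n[0],y,z+16*n[1]])
    return np.array([lo,hi,world([x,y-16,z]),world([x,y+16,z])])
f=lambda p:(proj('wrist',pts(p),st)-np.array(obs+W))[[0,1,2,3,0,2,3],[1,1,0,0,0,1,1]]
for h in (0,6,-6):
    obs[1]=(253.3,50+(424+h)/2.1)
    r=least_squares(f,[50,0,75,.5]);p=r.x;th=p[3]
    mid=np.array([p[0]+33*np.cos(th),p[2]-33*np.sin(th)])
    print(p.round(2),np.degrees(th),np.abs(r.fun).max().round(2),'mid',mid,'TCP',hold(T).round(1))
E
```

```text
[46.29 -0.88 73.1   0.4 ] 23.076213807050074 1.22 mid [76.64958553 60.16560991] TCP [67.6 -0.3 71.6]
[46.48 -0.88 73.48  0.46] 26.239136233487624 0.51 mid [76.08218168 58.88669871] TCP [67.6 -0.3 71.6]
[46.07 -0.88 72.79  0.35] 20.00594956948295 1.93 mid [77.08334571 61.50174242] TCP [67.6 -0.3 71.6]
```

>>> {"fn": "step_arm", "kwargs": {
  "increments": [
    {"jaw": 28,"offset": [0,0,-10],"turn": 0},
    {"jaw": 28,"offset": [0,0,-15],"turn": 0},
    {"jaw": 28,"offset": [0,0,0],"turn": 0},
    {"jaw": 28,"offset": [0,0,0],"turn": 0}
  ]
}}

```text
time: 16.47
position: [444.7, -129.0, 96.2]
ee_rot: [3.13, 0.268, 0.003]
ft_force: [-0.3, 0.0, -2.6]
finger_gap: 30.3
```

```bash
python3 - <<'E'
from h import *
rep();st,im=snap('wrist','w18');snap('scene','s6')
crop('s6','s6c',180,150,250,210,10)
crop('w18','w18c',200,170,310,330,3.7)
E
```

```text
t 16.4667 hold [66.09 -0.16 96.23] yawerr(turn,rad) 0.0004 toolz [ 0.002 -0.    -1.   ] F [-0.3  0.  -2.6] gap 30.3
```

View pics/w18c.png

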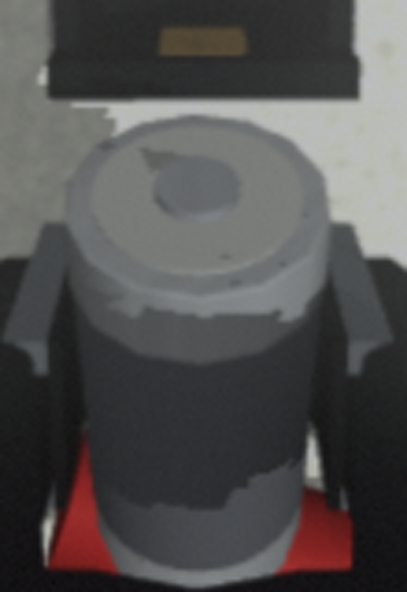

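View pics/s6c.png

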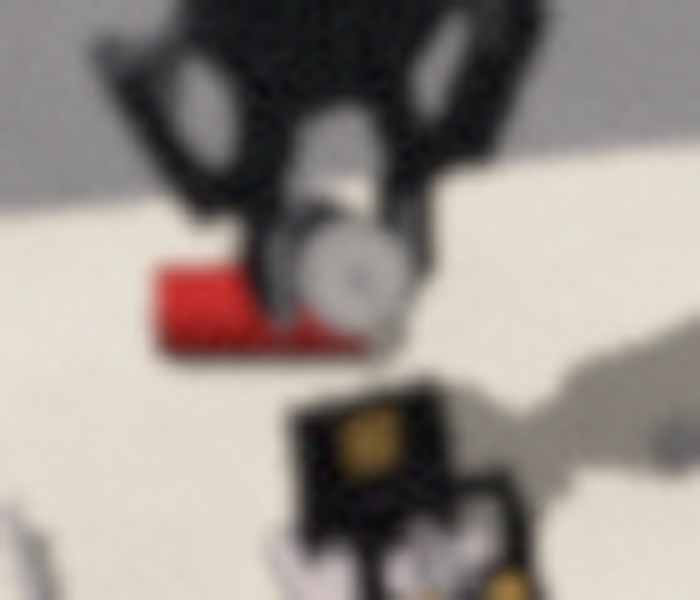

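```bash
python3 - <<'E'
from h import *
from scipy.optimize import least_squares
st=np.load('pics/w18.npy',allow_pickle=True).item()['st'];T=hold(st['position'])
for bot in (287,293,299):
    obs=np.array([(196,116),(196,bot),(66,200),(330,200)])/3.7+[200,170]
    def pts(p):
        x,y,z,th=p;n=np.array([np.sin(th),np.cos(th)])
        return np.array([world([x-16*n[0],y,z-16*n[1]]),world([x+16*n[0],y,z+16*n[1]]),world([x,y-16,z]),world([x,y+16,z])])
    f=lambda p:(proj('wrist',pts(p),st)-obs)[[0,1,2,3],[1,1,0,0]]
    r=least_squares(f,[45,0,100,.5]);p=r.x;th=p[3]
    mid=np.array([p[0]+33*np.cos(th),p[2]-33*np.sin(th)])
    d=np.array([T[0],T[2]])-mid; ax=np.array([-np.cos(th),np.sin(th)]);n=np.array([np.sin(th),np.cos(th)])
    print(p.round(2),np.degrees(th).round(1),np.abs(r.fun).max().round(2),'mid-T',-d.round(1),'u,perp',(d@ax).round(1),(d@n).round(1))
E
```

```text
[42.5  -0.65 99.37  0.32] 18.4 0.0 mid-T [ 7.7 -7.3] u,perp 9.6 4.5
[42.83 -0.65 99.47  0.35] 20.0 0.0 mid-T [ 7.8 -8. ] u,perp 10.0 4.9
[43.17 -0.65 99.57  0.38] 21.6 0.0 mid-T [ 7.8 -8.8] u,perp 10.5 5.3
```

>>> {"fn": "step_arm", "kwargs": {
  "increments": [
    {"jaw": 28,"offset": [2.5,0,8],"turn": 0},
    {"jaw": 28,"offset": [0,0,8],"turn": 0},
    {"jaw": 28,"offset": [0,0,2],"turn": 0},
    {"jaw": 28,"offset": [0,0,2],"turn": 0},
    {"jaw": 28,"offset": [0,0,2],"turn": 0},
    {"jaw": 28,"offset": [0,0,2],"turn": 0},
    {"jaw": 28,"offset": [0,0,1],"turn": 0},
    {"jaw": 28,"offset": [0,0,0],"turn": 0},
    {"jaw": 28,"offset": [0,0,0],"turn": 0}
  ]
}}

```text
time: 17.32
position: [445.8, -128.6, 71.3]
ee_rot: [3.13, 0.268, -0.001]
ft_force: [-4.6, 1.5, 16.0]
finger_gap: 29.9
```

```bash
python3 - <<'E'
from h import *
rep();st,im=snap('wrist','w19')
crop('w19','w19c',200,170,310,330,3.7)
E
```

```text
t 17.3167 hold [64.88 -0.38 71.33] yawerr(turn,rad) 0.0006 toolz [-0.001 -0.    -1.   ] F [-4.6  1.5 16. ] gap 29.9
```

View pics/w19c.png

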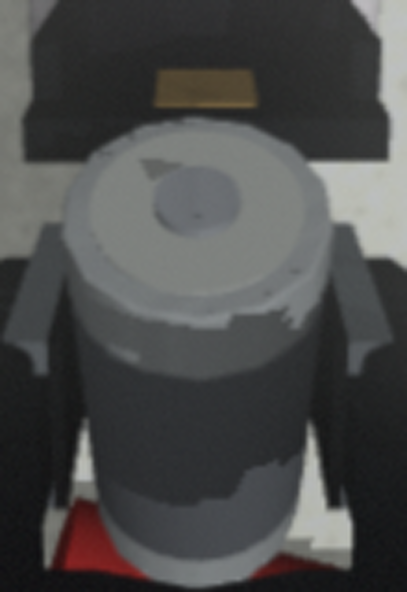

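>>> {"fn": "step_arm", "kwargs": {
  "increments": [
    {"jaw": 28,"offset": [0.5,0,1.5],"turn": 0},
    {"jaw": 28,"offset": [0.5,0,1.5],"turn": 0},
    {"jaw": 28,"offset": [0,0,1.5],"turn": 0},
    {"jaw": 28,"offset": [0,0,0],"turn": 0},
    {"jaw": 28,"offset": [0,0,0],"turn": 0},
    {"jaw": 28,"offset": [0,0,-10],"turn": 0},
    {"jaw": 28,"offset": [0,0,-15],"turn": 0},
    {"jaw": 28,"offset": [0,0,0],"turn": 0},
    {"jaw": 28,"offset": [0,0,0],"turn": 0}
  ]
}}

```text
time: 18.12
position: [448.0, -128.5, 91.5]
ee_rot: [3.13, 0.268, 0.002]
ft_force: [-0.1, -0.4, -1.9]
finger_gap: 30.0
```

```bash
python3 - <<'E'
from h import *
rep();st,im=snap('wrist','w20')
crop('w20','w20c',200,170,310,330,3.7)
E
```

```text
t 18.1167 hold [ 6.271e+01 -4.000e-02  9.150e+01] yawerr(turn,rad) 0.0007 toolz [ 0.001 -0.    -1.   ] F [-0.1 -0.4 -1.9] gap 30.0
```

View pics/w20c.png

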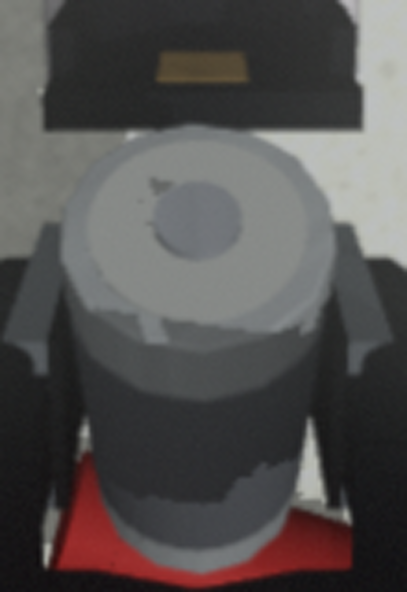

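```bash
cat > tilt.py <<'E'
from h import *
from scipy.optimize import least_squares
def tilt(f_,top,bot,l,r_,row,flat=None,s=3.7,off=(200,170)):
    st=np.load(f'pics/{f_}.npy',allow_pickle=True).item()['st'];T=hold(st['position'])
    c=(l+r_)/2
    obs=np.array([(c,top),(c,bot),(l,row),(r_,row)]+([(c,flat)] if flat else []))/s+off
    def pts(p):
        x,y,z,th=p;n=np.array([np.sin(th),np.cos(th)]);a=np.array([np.cos(th),-np.sin(th)])
        q=[[x-16*n[0],y,z-16*n[1]],[x+16*n[0],y,z+16*n[1]],[x,y-16,z],[x,y+16,z]]
        if flat: q.append([x+16*n[0]+68*a[0],y,z+16*n[1]+68*a[1]])
        return np.array([world(k) for k in q])
    k=list(range(4))+([4] if flat else [])
    f=lambda p:(proj('wrist',pts(p),st)-obs)[k,[1,1,0,0,1][:len(k)]]
    r=least_squares(f,[45,0,100,.5]);p=r.x;th=p[3]
    mid=np.array([p[0]+33*np.cos(th),p[2]-33*np.sin(th)]);d=np.array([T[0],T[2]])-mid
    ax=np.array([-np.cos(th),np.sin(th)]);n=np.array([np.sin(th),np.cos(th)])
    print(p.round(2),np.degrees(th).round(1),np.abs(r.fun).max().round(2),'mid-T',-d.round(1),'u,perp',(d@ax).round(1),(d@n).round(1))
E
python3 - <<'E'
from tilt import *
for b in (332,338,344):
    tilt('w20',125,b,60,336,228);tilt('w20',125,b,60,336,228,572)
tilt('w18',116,293,66,330,200,586)
E
```

```text
[ 39.92  -0.53 100.74   0.44] 25.0 0.0 mid-T [ 7.1 -4.7] u,perp 8.4 1.2
[41.22 -0.53 97.6   0.5 ] 28.9 1.03 mid-T [ 7.4 -9.8] u,perp 11.2 5.0
[ 40.25  -0.53 100.84   0.47] 26.7 0.0 mid-T [ 7.  -5.5] u,perp 8.7 1.7
[41.18 -0.53 98.63  0.52] 29.6 0.74 mid-T [ 7.2 -9.1] u,perp 10.8 4.4
[ 40.59  -0.53 100.94   0.5 ] 28.5 0.0 mid-T [ 6.9 -6.3] u,perp 9.1 2.2
[41.14 -0.53 99.66  0.53] 30.2 0.43 mid-T [ 6.9 -8.5] u,perp 10.3 3.8
[43.85 -0.64 96.76  0.39] 22.5 0.79 mid-T [  8.2 -12.1] u,perp 12.3 8.0
```

>>> {"fn": "step_arm", "kwargs": {
  "increments": [
    {"jaw": 28,"offset": [0,0,-25],"turn": 0},
    {"jaw": 28,"offset": [0,0,-25],"turn": 0},
    {"jaw": 28,"offset": [0,0,0],"turn": -0.06},
    {"jaw": 28,"offset": [0,0,0],"turn": -0.12},
    {"jaw": 28,"offset": [0,0,0],"turn": -0.12},
    {"jaw": 28,"offset": [0,0,0],"turn": -0.12},
    {"jaw": 28,"offset": [0,0,0],"turn": -0.12},
    {"jaw": 28,"offset": [0,0,0],"turn": -0.12},
    {"jaw": 28,"offset": [0,0,0],"turn": -0.12},
    {"jaw": 28,"offset": [0,0,0],"turn": -0.12},
    {"jaw": 28,"offset": [0,0,0],"turn": -0.12},
    {"jaw": 28,"offset": [0,0,0],"turn": -0.12}
  ]
}}

```text
time: 19.17
position: [447.3, -128.2, 140.3]
ee_rot: [-2.484, -1.921, 0.001]
ft_force: [0.1, 0.5, -1.7]
finger_gap: 30.1
```

>>> {"fn": "step_arm", "kwargs": {
  "increments": [
    {"jaw": 28,"offset": [0,0,0],"turn": -0.12},
    {"jaw": 28,"offset": [0,0,0],"turn": -0.12},
    {"jaw": 28,"offset": [0,0,0],"turn": -0.12},
    {"jaw": 28,"offset": [0,0,0],"turn": -0.12},
    {"jaw": 28,"offset": [0,0,0],"turn": -0.12},
    {"jaw": 28,"offset": [0,0,0],"turn": -0.12},
    {"jaw": 28,"offset": [0,0,0],"turn": -0.12},
    {"jaw": 28,"offset": [0,0,0],"turn": -0.12},
    {"jaw": 28,"offset": [0,0,0],"turn": -0.12},
    {"jaw": 28,"offset": [0,0,0],"turn": -0.12},
    {"jaw": 28,"offset": [0,0,0],"turn": -0.12},
    {"jaw": 28,"offset": [0,0,0],"turn": -0.12}
  ]
}}

```text
time: 20.17
position: [447.2, -128.2, 140.3]
ee_rot: [-0.601, -3.082, -0.002]
ft_force: [-0.2, 0.2, -1.5]
finger_gap: 30.4
```

>>> {"fn": "step_arm", "kwargs": {
  "increments": [
    {"jaw": 28,"offset": [0,0,0],"turn": -0.12},
    {"jaw": 28,"offset": [0,0,0],"turn": -0.12},
    {"jaw": 28,"offset": [0,0,0],"turn": -0.12},
    {"jaw": 28,"offset": [0,0,0],"turn": -0.12},
    {"jaw": 28,"offset": [0,0,0],"turn": -0.08},
    {"jaw": 28,"offset": [0,0,0],"turn": -0.041},
    {"jaw": 28,"offset": [0,0,0],"turn": 0},
    {"jaw": 28,"offset": [0,0,0],"turn": 0}
  ]
}}

```text
time: 20.83
position: [447.3, -128.3, 140.5]
ee_rot: [0.327, -3.124, -0.003]
ft_force: [-0.6, -0.9, -2.0]
finger_gap: 30.1
```

```bash
python3 - <<'E'
from h import *
rep();st,im=snap('wrist','w21');snap('scene','s7');snap('top','t3')
crop('s7','s7c',150,100,290,240,4.2)
E
```

```text
t 20.8333 hold [ 63.39  -0.46 140.48] yawerr(turn,rad) 3.1044 toolz [-0.001  0.002 -1.   ] F [-0.6 -0.9 -2. ] gap 30.1
```

View pics/w21.png

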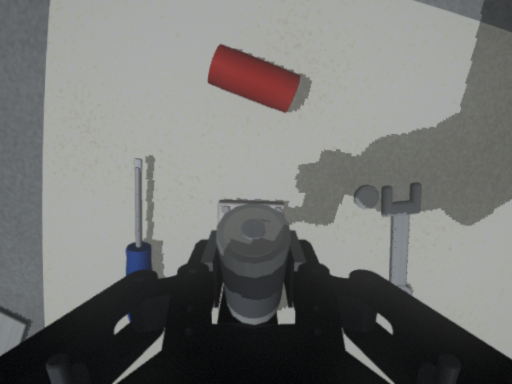

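View pics/s7c.png

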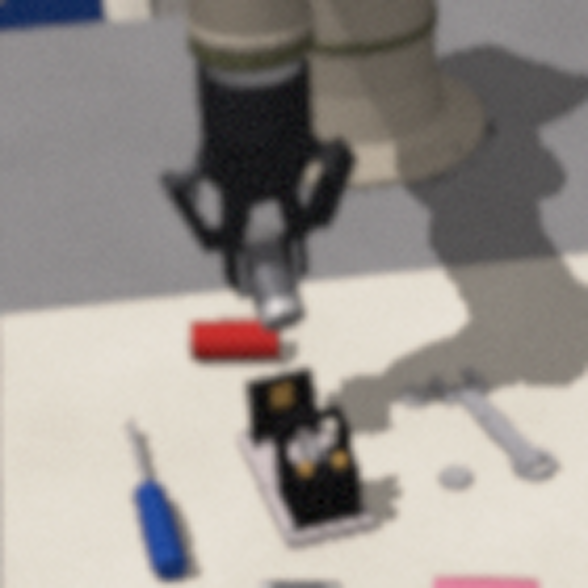

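>>> {"fn": "step_arm", "kwargs": {
  "increments": [
    {"jaw": 28,"offset": [0,0,0],"turn": 0.037},
    {"jaw": 28,"offset": [-12.4,-0.4,0],"turn": 0},
    {"jaw": 28,"offset": [-12.3,-0.3,0],"turn": 0},
    {"jaw": 28,"offset": [0,0,20],"turn": 0},
    {"jaw": 28,"offset": [0,0,19],"turn": 0},
    {"jaw": 28,"offset": [0,0,0],"turn": 0},
    {"jaw": 28,"offset": [0,0,0],"turn": 0}
  ]
}}

```text
time: 21.57
position: [472.7, -124.2, 101.9]
ee_rot: [0.274, -3.129, -0.001]
ft_force: [0.0, 0.0, -1.7]
finger_gap: 30.2
```

```bash
python3 - <<'E'
from h import *
rep();st,im=snap('wrist','w22');snap('scene','s8')
crop('s8','s8c',170,140,270,240,6)
E
```

```text
t 21.5667 hold [ 37.63  -0.13 101.89] yawerr(turn,rad) 3.1384 toolz [-0.001  0.001 -1.   ] F [ 0.   0.  -1.7] gap 30.2
```

View pics/w22.png

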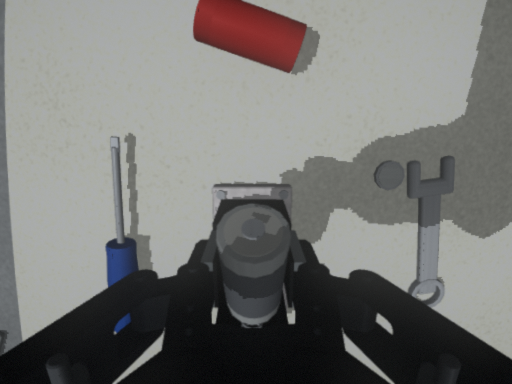

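View pics/s8c.png

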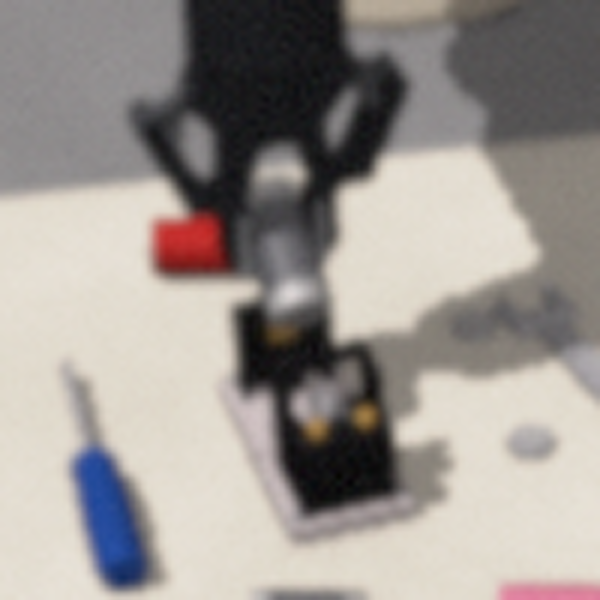

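>>> {"fn": "step_arm", "kwargs": {
  "increments": [
    {"jaw": 28,"offset": [1,-0.3,10],"turn": 0},
    {"jaw": 28,"offset": [0,0,0],"turn": 0},
    {"jaw": 28,"offset": [-3.5,0,1.9],"turn": 0},
    {"jaw": 28,"offset": [-3.5,0,1.9],"turn": 0},
    {"jaw": 28,"offset": [-3.5,0,1.9],"turn": 0},
    {"jaw": 28,"offset": [-3.5,0,1.9],"turn": 0},
    {"jaw": 28,"offset": [-3.5,0,1.9],"turn": 0},
    {"jaw": 28,"offset": [-3.5,0,1.9],"turn": 0},
    {"jaw": 28,"offset": [-3.5,0,1.9],"turn": 0},
    {"jaw": 28,"offset": [0,0,0],"turn": 0},
    {"jaw": 28,"offset": [0,0,0],"turn": 0}
  ]
}}

```text
time: 22.58
position: [495.3, -120.9, 78.8]
ee_rot: [0.272, -3.129, -0.0]
ft_force: [-0.0, -0.2, -1.7]
finger_gap: 29.8
```

```bash
python3 - <<'E'
from h import *
rep();st,im=snap('wrist','w23');snap('scene','s9');snap('top','t4')
crop('s9','s9c',170,140,270,240,6)
crop('t4','t4c',270,160,340,250,6)
E
```

```text
t 22.5833 hold [14.76  0.52 78.76] yawerr(turn,rad) 3.1395 toolz [-0.  0. -1.] F [-0.  -0.2 -1.7] gap 29.8
```

View pics/w23.png

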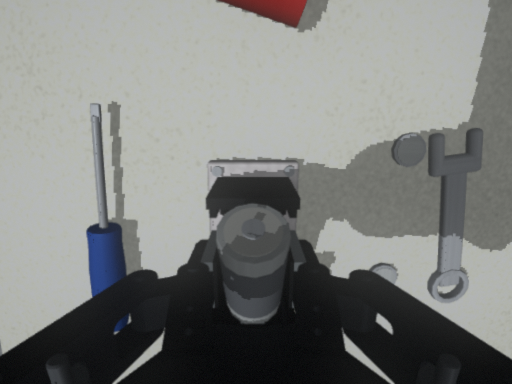

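View pics/s9c.png

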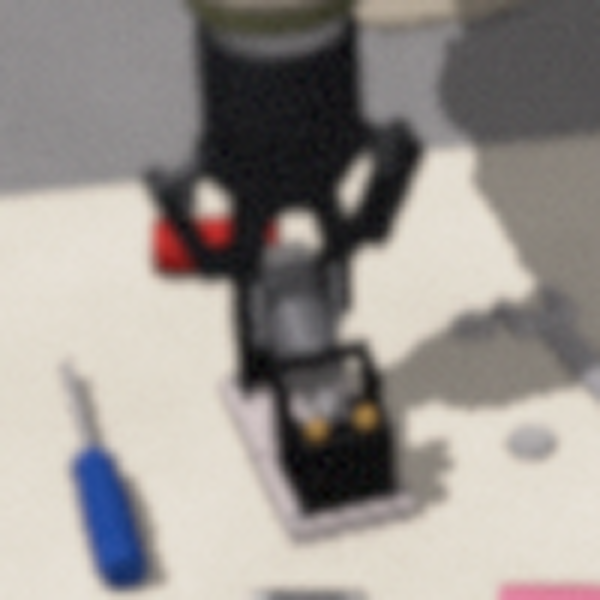

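>>> {"fn": "step_arm", "kwargs": {
  "increments": [
    {"jaw": 28,"offset": [-3,0,1.7],"turn": 0},
    {"jaw": 28,"offset": [-3,0,1.7],"turn": 0},
    {"jaw": 28,"offset": [-3,0,1.7],"turn": 0},
    {"jaw": 28,"offset": [-3,0,1.3],"turn": 0},
    {"jaw": 28,"offset": [0,0,0],"turn": 0},
    {"jaw": 28,"offset": [0,0,0],"turn": 0},
    {"jaw": 28,"offset": [0,0,0],"turn": 0}
  ]
}}

```text
time: 23.32
position: [506.5, -119.2, 72.5]
ee_rot: [0.272, -3.129, 0.001]
ft_force: [-4.6, -0.6, 4.3]
finger_gap: 30.1
```

```bash
python3 - <<'E'
from h import *
rep();st,im=snap('wrist','w24')
crop('w24','w24c',180,120,330,330,2.8)
E
```

```text
t 23.3167 hold [ 3.42  0.69 72.49] yawerr(turn,rad) 3.1397 toolz [-0.001 -0.    -1.   ] F [-4.6 -0.6  4.3] gap 30.1
```

View pics/w24c.png

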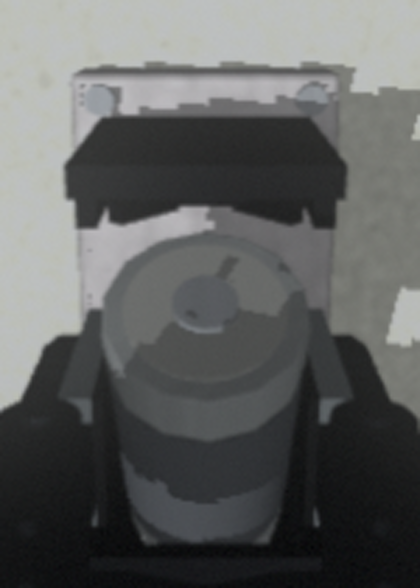

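>>> {"fn": "step_arm", "kwargs": {
  "increments": [
    {"jaw": 28,"offset": [-1,0,1],"turn": 0},
    {"jaw": 28,"offset": [-1,0,2],"turn": 0},
    {"jaw": 28,"offset": [-1,0,2],"turn": 0},
    {"jaw": 28,"offset": [-0.5,0,2],"turn": 0},
    {"jaw": 28,"offset": [-0.5,0,2],"turn": 0},
    {"jaw": 28,"offset": [0,0,0],"turn": 0},
    {"jaw": 28,"offset": [0,0,0],"turn": 0}
  ]
}}

```text
time: 23.95
position: [510.2, -118.4, 63.9]
ee_rot: [0.272, -3.129, 0.001]
ft_force: [-7.8, -2.5, 10.3]
finger_gap: 30.3
```

```bash
python3 - <<'E'
from h import *
rep();st,im=snap('wrist','w25')
crop('w25','w25c',180,120,330,330,2.8)
E
```

```text
t 23.95 hold [-0.32  0.58 63.86] yawerr(turn,rad) 3.1395 toolz [-0.001 -0.001 -1.   ] F [-7.8 -2.5 10.3] gap 30.3
```

View pics/w25c.png

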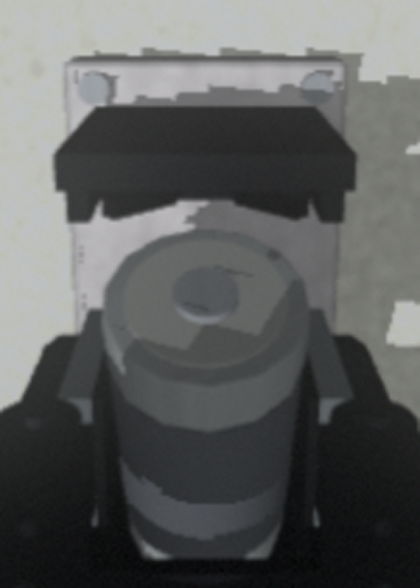

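>>> {"fn": "step_arm", "kwargs": {
  "increments": [
    {"jaw": 28,"offset": [0,0,2],"turn": 0},
    {"jaw": 28,"offset": [0,0,2],"turn": 0},
    {"jaw": 28,"offset": [0,0,2],"turn": 0},
    {"jaw": 28,"offset": [0,0,2],"turn": 0},
    {"jaw": 28,"offset": [0,0,1.5],"turn": 0},
    {"jaw": 28,"offset": [0,0,0],"turn": 0},
    {"jaw": 28,"offset": [0,0,0],"turn": 0}
  ]
}}

```text
time: 24.58
position: [510.0, -118.6, 54.8]
ee_rot: [0.272, -3.129, 0.003]
ft_force: [-9.4, -1.2, 18.0]
finger_gap: 29.9
```

```bash
python3 - <<'E'
from h import *
rep();st,im=snap('wrist','w26')
crop('w26','w26c',180,120,330,330,2.8)
E
```

```text
t 24.5833 hold [-0.11  0.76 54.8 ] yawerr(turn,rad) 3.1396 toolz [-0.001 -0.002 -1.   ] F [-9.4 -1.2 18. ] gap 29.9
```

View pics/w26c.png

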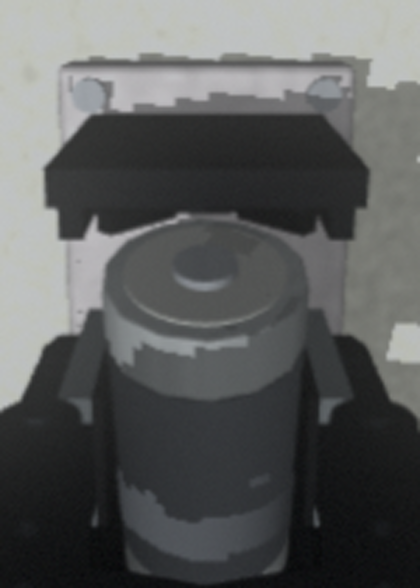

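>>> {"fn": "step_arm", "kwargs": {
  "increments": [
    {"jaw": 28,"offset": [-0.5,0,1.5],"turn": 0},
    {"jaw": 28,"offset": [-0.5,0,1.5],"turn": 0},
    {"jaw": 28,"offset": [0,0,1.5],"turn": 0},
    {"jaw": 28,"offset": [0,0,0],"turn": 0},
    {"jaw": 28,"offset": [0,0,0],"turn": 0}
  ]
}}

```text
time: 25.05
position: [510.5, -118.6, 50.3]
ee_rot: [0.272, -3.128, 0.003]
ft_force: [-11.2, -2.4, 20.9]
finger_gap: 30.3
```

```bash
python3 - <<'E'
from h import *
rep();st,im=snap('wrist','w27');snap('scene','s10')
crop('w27','w27c',180,120,330,330,2.8)
crop('s10','s10c',170,140,270,240,6)
E
```

```text
t 25.05 hold [-0.55  0.83 50.31] yawerr(turn,rad) 3.1398 toolz [-0.002 -0.002 -1.   ] F [-11.2  -2.4  20.9] gap 30.3
```

View pics/w27c.png

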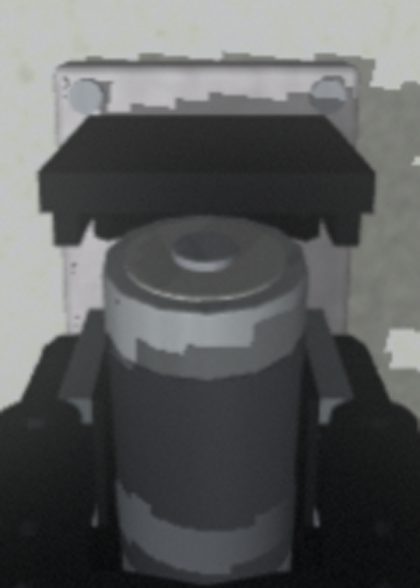

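View pics/s10c.png

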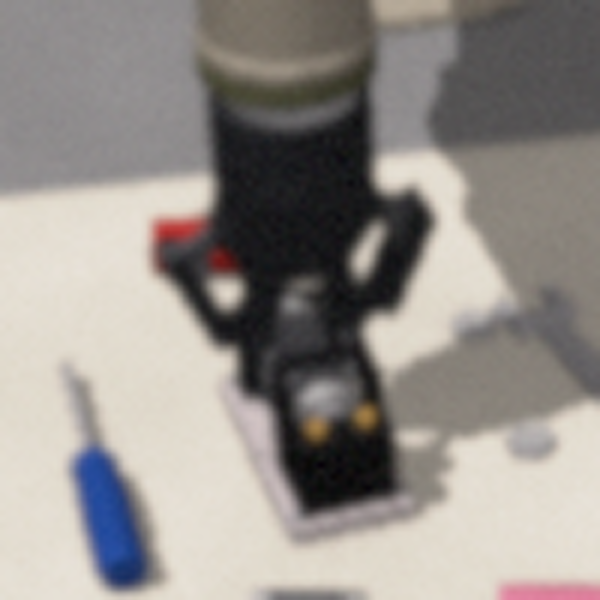

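>>> {"fn": "step_arm", "kwargs": {
  "increments": [
    {"jaw": 28,"offset": [0,0,1.5],"turn": 0},
    {"jaw": 28,"offset": [0,0,1.5],"turn": 0},
    {"jaw": 28,"offset": [0,0,1],"turn": 0},
    {"jaw": 28,"offset": [0,0,0],"turn": 0},
    {"jaw": 28,"offset": [0,0,0],"turn": 0}
  ]
}}

```text
time: 25.57
position: [510.7, -118.4, 46.6]
ee_rot: [0.272, -3.128, 0.003]
ft_force: [-12.1, -1.5, 21.9]
finger_gap: 30.1
```

```bash
python3 - <<'E'
from h import *
rep();st,im=snap('wrist','w28')
crop('w28','w28c',180,120,330,330,2.8)
E
```

```text
t 25.5667 hold [-0.8   0.62 46.55] yawerr(turn,rad) 3.1394 toolz [-0.001 -0.002 -1.   ] F [-12.1  -1.5  21.9] gap 30.1
```

View pics/w28c.png

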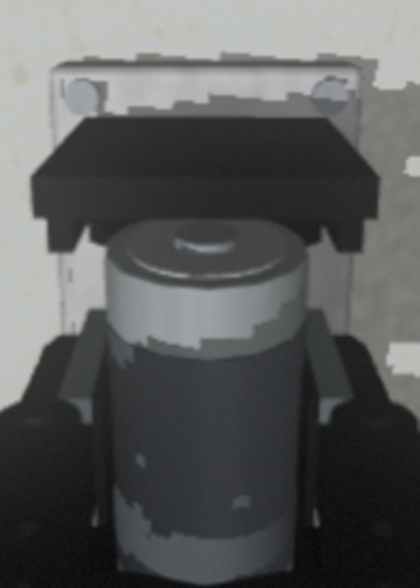

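>>> {"fn": "step_arm", "kwargs": {
  "increments": [
    {"jaw": 28,"offset": [0,0,1.5],"turn": 0},
    {"jaw": 28,"offset": [0,0,1.5],"turn": 0},
    {"jaw": 28,"offset": [0,0,0],"turn": 0},
    {"jaw": 28,"offset": [0,0,0],"turn": 0}
  ]
}}

```text
time: 25.95
position: [510.8, -118.4, 44.2]
ee_rot: [0.273, -3.129, 0.004]
ft_force: [-13.5, -3.5, 33.5]
finger_gap: 30.1
```

```bash
python3 - <<'E'
from h import *
rep();st,im=snap('wrist','w29')
crop('w29','w29c',180,120,330,330,2.8)
E
```

```text
t 25.95 hold [-0.95  0.65 44.24] yawerr(turn,rad) 3.139 toolz [-0.    -0.003 -1.   ] F [-13.5  -3.5  33.5] gap 30.1
```

View pics/w29c.png

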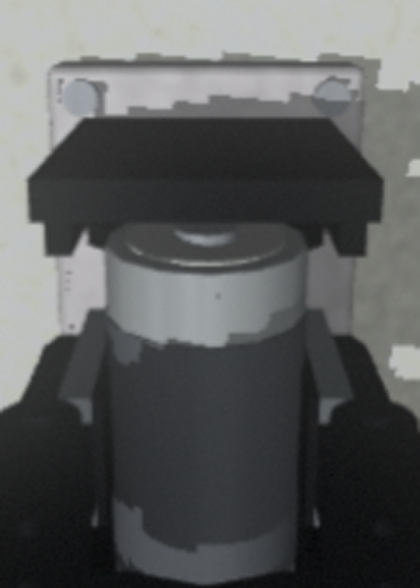

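>>> {"fn": "step_arm", "kwargs": {
  "increments": [
    {"jaw": 28,"offset": [2.5,0,0],"turn": 0},
    {"jaw": 28,"offset": [2.5,0,-0.5],"turn": 0},
    {"jaw": 28,"offset": [2,0,-0.5],"turn": 0},
    {"jaw": 28,"offset": [0,0,0],"turn": 0},
    {"jaw": 32,"offset": [0,0,0],"turn": 0},
    {"jaw": 34,"offset": [0,0,0],"turn": 0},
    {"jaw": 38,"offset": [0,0,0],"turn": 0},
    {"jaw": 46,"offset": [0,0,0],"turn": 0},
    {"jaw": 55,"offset": [0,0,0],"turn": 0},
    {"jaw": 55,"offset": [0,0,0],"turn": 0}
  ]
}}

```text
time: 26.83
position: [505.0, -119.3, 43.4]
ee_rot: [0.272, -3.13, -0.0]
ft_force: [-0.8, 0.4, -0.3]
finger_gap: 55.0
```

```bash
python3 - <<'E'
from h import *
rep();st,im=snap('wrist','w30')
crop('w30','w30c',180,120,330,330,2.8)
E
```

```text
t 26.8333 hold [ 4.92  0.55 43.4 ] yawerr(turn,rad) 3.1396 toolz [-0.  0. -1.] F [-0.8  0.4 -0.3] gap 55.0
```

View pics/w30c.png

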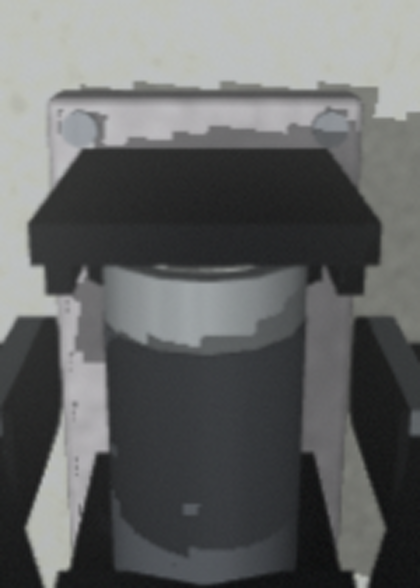

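Released; the button has gone behind the end wall. I'll raise straight up and check from above, two views.

>>> {"fn": "step_arm", "kwargs": {
  "increments": [
    {"jaw": 70,"offset": [0,0,-5],"turn": 0},
    {"jaw": 70,"offset": [0,0,-20],"turn": 0},
    {"jaw": 70,"offset": [0,0,-30],"turn": 0},
    {"jaw": 70,"offset": [10,0,-30],"turn": 0},
    {"jaw": 70,"offset": [10,0,-20],"turn": 0},
    {"jaw": 70,"offset": [0,0,0],"turn": 0},
    {"jaw": 70,"offset": [0,0,0],"turn": 0}
  ]
}}

```text
time: 27.47
position: [485.5, -123.3, 149.7]
ee_rot: [-0.27, 3.128, -0.002]
ft_force: [-0.2, 0.2, -0.7]
finger_gap: 70.1
```

```bash
python3 - <<'E'
from h import *
rep();st,im=snap('wrist','w31')
crop('w31','w31c',185,110,325,260,4)
E
```

```text
t 27.4667 hold [ 24.85   1.22 149.66] yawerr(turn,rad) 3.1405 toolz [ 0.002 -0.001 -1.   ] F [-0.2  0.2 -0.7] gap 70.1
```

View pics/w31.png

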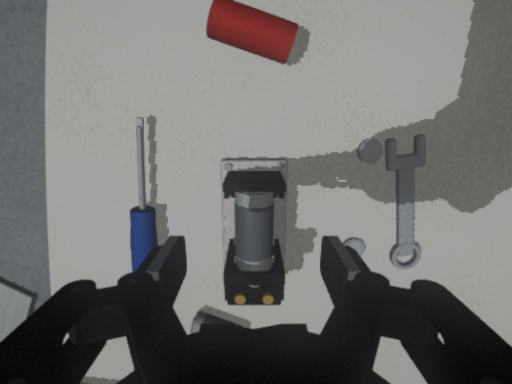

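View pics/w31c.png

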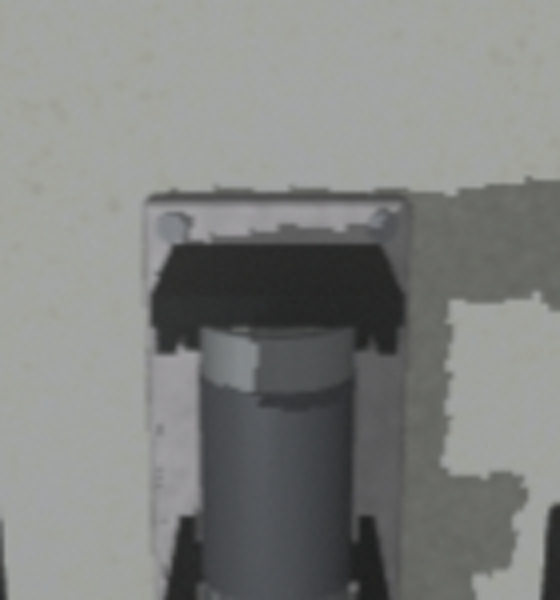

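>>> {"fn": "step_arm", "kwargs": {
  "increments": [
    {"jaw": 70,"offset": [-20,0,-10],"turn": 0},
    {"jaw": 70,"offset": [-20,0,-10],"turn": 0},
    {"jaw": 70,"offset": [-20,0,0],"turn": 0},
    {"jaw": 70,"offset": [0,0,0],"turn": 0},
    {"jaw": 70,"offset": [0,0,0],"turn": 0},
    {"jaw": 70,"offset": [0,0,0],"turn": 0}
  ]
}}

```text
time: 28.02
position: [543.6, -112.3, 167.3]
ee_rot: [0.272, -3.127, -0.001]
ft_force: [0.3, 0.1, 0.3]
finger_gap: 70.2
```

```bash
python3 - <<'E'
from h import *
rep();st,im=snap('wrist','w32')
crop('w32','w32c',185,110,325,260,4)
snap('scene','s11');crop('s11','s11c',170,140,270,240,6)
E
```

```text
t 28.0167 hold [-34.22   0.22 167.34] yawerr(turn,rad) 3.1391 toolz [-0.002  0.    -1.   ] F [0.3 0.1 0.3] gap 70.2
```

View pics/w32.png

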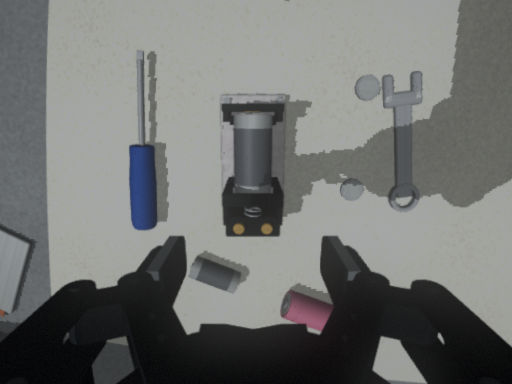

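View pics/s11c.png

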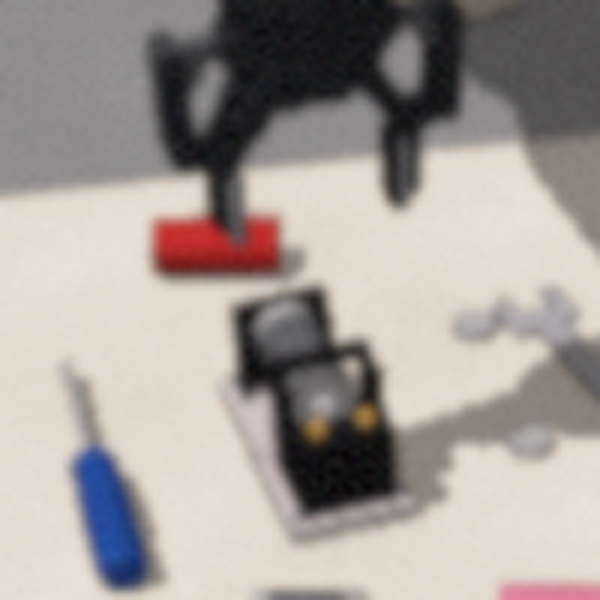

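View pics/w32c.png

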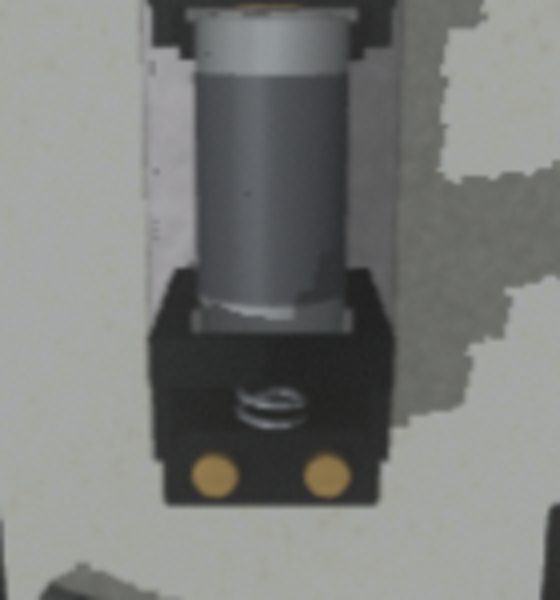

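```bash
python3 - <<'E'
from h import *
crop('w31','w31d',215,175,295,285,5)
crop('w32','w32d',215,95,295,225,4.5)
E
```

```text
(no output)
```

View pics/w31d.png

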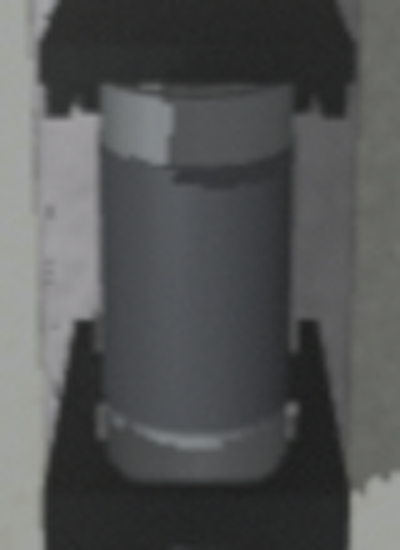

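View pics/w32d.png

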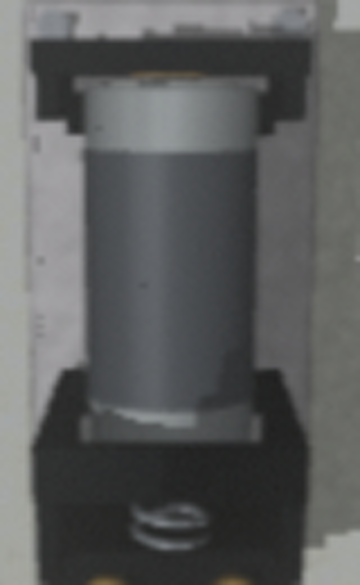

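```bash
python3 - <<'E'
from h import *
ld=lambda f:np.load(f'pics/{f}.npy',allow_pickle=True).item()['st']
a,b=ld('w31'),ld('w32')
for p,q in [((254.4,207.6),(252.8,128.8)),((254.4,263),(253.2,187)),((254.4,192.3),(252.8,112.3))]:
    o,v=ray('wrist',[p],a);o2,v2=ray('wrist',[q],b);X,e=tri([(o,v[0]),(o2,v2[0])]);print(hold(X).round(1),e[0])
# edges at cell mid-height z=48, both views
for n,s,ps in [('31',a,[(103,130),(292,130),(105,380),(291,380)]),('32',b,[(86,200),(256,200),(88,380),(254,380)])]:
    k,o=(5,(215,175)) if n=='31' else (4.5,(215,95))
    E=[hold(onz('wrist',[np.array(p)/k+o],50,s)[0]) for p in ps];print(n,[e.round(1) for e in E],'mid y',(E[0][1]+E[1][1])/2,(E[2][1]+E[3][1])/2)
# wall/base y centre in w32
for c in [(31,45),(312,45)]: print(hold(onz('wrist',[np.array(c)/4.5+(215,95)],63,b)[0]).round(1))
h=cv2.cvtColor(cv2.imread('pics/w32.png'),cv2.COLOR_BGR2HSV);m=cv2.inRange(h,(8,90,60),(30,255,255));m[:215]=0
n,l,s_,c=cv2.connectedComponentsWithStats(m);print([(hold(onz('wrist',[c[i]],61,b)[0]).round(1)) for i in range(1,n) if s_[i,4]>20])
E
```

```text
[21.7 -0.4 62.1] 0.07527624427969778
[-24.   -0.7  66. ] 0.08683565643710575
[34.2 -0.4 62.7] 0.07336195939935132
31 [array([23.3, 14.7, 50. ]), array([ 23.4, -16. ,  50. ]), array([-21.6,  15.1,  50. ]), array([-21.5, -16.8,  50. ])] mid y -0.624820943464024 -0.8245770548544504
32 [array([12.5, 15.1, 50. ]), array([ 12.5, -16.2,  50. ]), array([-21.5,  15.2,  50. ]), array([-21.4, -16.5,  50. ])] mid y -0.5484266358829295 -0.6303690597812395
[39.6 23.2 63. ]
[ 39.7 -24.3  63. ]
[array([-62.,  12.,  61.]), array([-62. , -12.1,  61. ]), array([-156.2,  253.2,   61. ])]
```

>>> {"fn": "step_arm", "kwargs": {
  "increments": [
    {"jaw": 70,"offset": [-6,0,20],"turn": 0},
    {"jaw": 70,"offset": [0,0,20],"turn": 0},
    {"jaw": 70,"offset": [0,0,15],"turn": 0},
    {"jaw": 70,"offset": [0,0,0],"turn": 0},
    {"jaw": 70,"offset": [0,0,0],"turn": 0},
    {"jaw": 70,"offset": [0,0,0],"turn": 0}
  ]
}}

```text
time: 28.62
position: [550.4, -111.3, 114.2]
ee_rot: [-0.272, 3.13, 0.0]
ft_force: [0.4, 0.5, -0.3]
finger_gap: 70.0
```

```bash
python3 - <<'E'
from h import *
rep();st,im=snap('wrist','w33')
crop('w33','w33c',200,20,310,250,2.6)
im=cv2.imread('pics/w33.png')
cv2.imwrite('pics/w33r.png',cv2.resize(im[20:220,195:315],None,fx=4,fy=3,interpolation=cv2.INTER_CUBIC))
E
```

```text
t 28.6167 hold [-41.14   0.46 114.21] yawerr(turn,rad) 3.1395 toolz [ 0.  0. -1.] F [ 0.4  0.5 -0.3] gap 70.0
```

View pics/w33r.png

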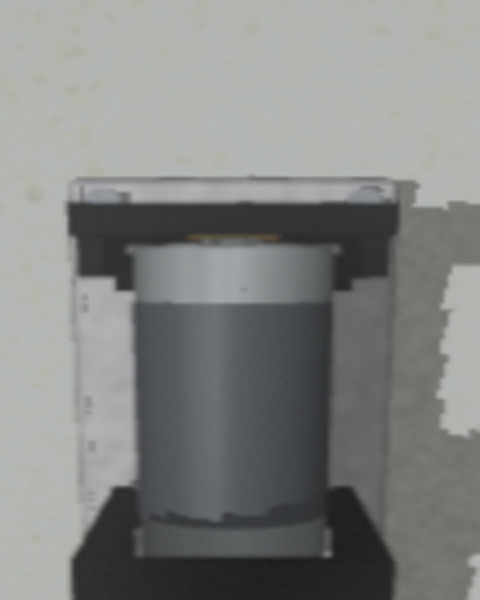

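```bash
python3 - <<'E'
from h import *
st=np.load('pics/w33.npy',allow_pickle=True).item()['st']
g=cv2.cvtColor(cv2.imread('pics/w33.png'),cv2.COLOR_BGR2GRAY).astype(float)
g=cv2.GaussianBlur(g,(1,5),0)
xs=np.array([25,20,10,0,-8,-14,-18]);
ey=-0.2
def edges(row):
    r=g[row-1:row+2].mean(0);d=np.gradient(r);out=[]
    for lo,hi in ((222,236),(270,286)):
        s=np.abs(d[lo:hi]);i=s.argmax()+lo;w=np.abs(d[i-2:i+3]);out.append((w*np.arange(i-2,i+3)).sum()/w.sum())
    return out
for x in xs:
    P=proj('wrist',[world([x,ey+15.94,49.3]),world([x,ey-15.94,49.3])],st)
    row=int(round(P[0,1]));e=edges(row);print(x,row,P[:,0].round(2),np.round(e,2),'exp w',round(abs(P[1,0]-P[0,0]),2),'meas',round(e[1]-e[0],2))
print(g[int(150),220:292].astype(int))
E
```

```text
25 116 [227.92 278.15] [223.28 282.52] exp w 50.23 meas 59.24
20 124 [228.07 277.97] [227.54 277.85] exp w 49.89 meas 50.31
10 139 [228.37 277.6 ] [228.04 277.68] exp w 49.23 meas 49.64
0 155 [228.67 277.24] [228.24 277.24] exp w 48.57 meas 49.01
-8 167 [228.91 276.95] [228.48 276.91] exp w 48.04 meas 48.43
-14 176 [229.09 276.74] [228.66 276.79] exp w 47.64 meas 48.13
-18 181 [229.21 276.6 ] [222.69 276.79] exp w 47.38 meas 54.1
[170 169 168 167 167 166 167 163 134  87  75  78  80  82  83  84  86  87
  88  90  93  96  99 101 104 106 107 108 110 109 104 101  97  94  91  89
  88  86  85  83  81  81  79  78  76  74  73  72  69  68  66  64  62  60
  57  54  53  66  89 100 102 104 103 102 100  99  99 101 103 104 102  99]
```

```bash
python3 - <<'E'
from h import *
rep()
a=cv2.imread('pics/top0.png').astype(int)
st,im=snap('top','t5');b=im[:,:,::-1].astype(int)
d=(np.abs(a-b).sum(2)>90).astype(np.uint8);n,l,s,c=cv2.connectedComponentsWithStats(d);print([(c[i].round(),s[i,4]) for i in range(1,n) if s[i,4]>15])
print(env.finish_job())
E
```

```text
t 28.6667 hold [-41.38   0.57 114.47] yawerr(turn,rad) 3.1397 toolz [ 0.001 -0.    -1.   ] F [-0.1 -0.4  0.3] gap 69.9
[(array([412., 285.]), np.int32(14049)), (array([296., 194.]), np.int32(43)), (array([257., 208.]), np.int32(716)), (array([229., 262.]), np.int32(4405)), (array([403., 218.]), np.int32(233)), (array([422., 226.]), np.int32(150)), (array([426., 236.]), np.int32(150)), (array([412., 249.]), np.int32(59)), (array([356., 353.]), np.int32(3858)), (array([222., 328.]), np.int32(25)), (array([211., 341.]), np.int32(78)), (array([235., 340.]), np.int32(36)), (array([213., 352.]), np.int32(16)), (array([242., 356.]), np.int32(50))]
the job is handed in; nothing more can be done
None
```

View pics/t5.png

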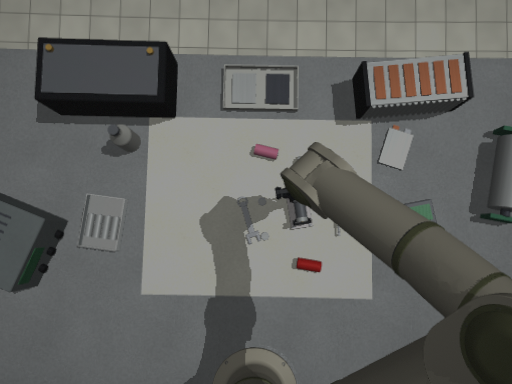

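The cell is turned end for end, seated with its button end behind the end wall, and released. I handed the job in at about 28.7 s of the 54 s; no verdict is reported.

**How it went:** I pushed the grey cell about 10 mm into the spring, tilted it under the lip and lifted it out. I set it on the bench to grip it nearer the button end. I then tilted it flat end low against the end wall's top edge, turned it half round, slid the flat end under the lip onto the spring and lowered the button end.

**Last checks:**
- **Button end:** the collar edge was at holder x 34 mm, where about 33 is expected. No gap to the wall was visible.
- **Sideways:** the cell was within about 0.8 mm of the holder axis.
- **Height:** two-view points gave the cell's top as 62–63 mm at the button end and 66 mm at the flat end, against 64 expected. Because they disagreed, I took a closer view. There the width error was constant along the cell, so it lies level, and it read about 1.6 mm high, within the calibration.
- **Spring:** I did not measure its compression directly. I inferred it from the cell lying home against the wall.
- **Bystanders:** nothing was touched outside the holder and the cell. The last top picture shows the pouch cell, bottle, wrench and coin cells where they were. The arm hid most of the screwdriver and the meter; the screwdriver was in place in the wrist views just before, and the arm never went near the meter.

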